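Clear the glass-cutting bench with the tip barrow

TASK

Clear the cutting bench: put all the thick glass offcuts into the yellow tip barrow and, once they are all in it, lift its red handle so the load slides over the wheel into the blue cullet bin, then lower the barrow back onto its legs. Stand every good glass pane from the leaning rest upright on a short end in the wooden rack, one to a slot, fully down and about centred in the slot's length, at whatever point of the job you like. Leave the bottle, jar and tape measure where they are.

Things in the scene. Friction and masses are not known exactly. Their poses are not given: they have to be found in the camera images.
- barrow (a joint): Tilt of the yellow tip barrow about its wheel axle, rad: 0 = level, standing on its legs; grows as the handle is lifted, up to a hard stop at 1.1. Damped hinge, no spring; at all angles it sinks slowly back to 0 if let go. About 0.9 kg; the handle takes roughly 4 to 9 N to lift. Glass begins to slide out at about 0.5 to 0.65, so go to about 1.0 to be sure.
- axle (a point): Centre of the wheel axle, fixed, 50 mm above the table (wheel radius 50 mm). x = horizontal, from the handle towards the bin (the way the load tips), y along the axle, z up. The axle is held in a fixed fork, so the barrow only tilts.
- handle (a point): Middle of the barrow's red round cross-bar handle, 18 mm thick, 124 mm between its two side shafts, lying along the axle direction (this point's y). Tilts with the barrow. When level it lies 260 mm behind and 85 mm above the axle (135 mm above the table), 60 mm behind the tray's back wall, with free space below it. It can be pinched from above and may turn between the fingers as the barrow tilts.
- tray_floor (a point): Centre of the inner floor of the barrow's tray, tilts with the barrow; x towards the open front lip, z up out of the tray. Inside 215 long (x) by 190 wide (y) mm, walls 45 mm high at the back and both sides, front open. When level the floor is 110 mm above the table.
- bin_floor (a point): Point on the inner floor of the fixed blue cullet bin in front of the barrow's wheel: the middle of the foot of the wall next to the wheel, 6 mm above the table, axes as the axle's. Inside, the bin reaches from here 190 (x) by 270 (y, 135 to either side) mm; the wall next to the wheel 36 mm high, the others 80 mm.
- rest: Fixed plywood leaning rest on which the panes start, 250 mm wide (y). Its board leans 0.26 rad from upright, top towards -x; it supports a pane only over the lower 68 mm, so the upper 52 mm stands free front and back. Origin on the table, below the panes' upper edges; x away from the upper edges.
- rack: Fixed light-wood slotted rack, 138 (x) by 90 (y) by 55 (z) mm, origin at the centre of its underside. Three slots at x = -42, 0 and +42 mm run along y through its whole length, each 13 mm wide and 40 mm deep; slot floor at z = 15 mm.
- pane1: Red glass pane, 8 (x, thickness) by 60 (y) by 120 (z) mm, 0.15 kg, origin in mid-thickness and mid-width, 40 mm above its lower short end (80 mm below its upper one). At the start it leans on the rest with its z up the slope. May be absent.
- pane2: Amber glass pane, 8 (x, thickness) by 60 (y) by 120 (z) mm, 0.15 kg, origin in mid-thickness and mid-width, 40 mm above its lower short end (80 mm below its upper one). At the start it leans on the rest with its z up the slope. May be absent.
- pane3: Dark green glass pane, 8 (x, thickness) by 60 (y) by 120 (z) mm, 0.15 kg, origin in mid-thickness and mid-width, 40 mm above its lower short end (80 mm below its upper one). At the start it leans on the rest with its z up the slope. May be absent.
- offcut1: Red slab-glass offcut lying on the table, about 73 long by 34 wide by 25 mm thick, one end bent a little to the left (+y). Origin on its underside, x along its length; it reaches from x = -31 to +42 mm; sides 34 mm apart (y = -17 and +17) between x = -31 and +8 mm, where it can be gripped. About 0.13 kg. May be absent.
- offcut2: Orange slab-glass offcut lying on the table, about 73 long by 34 wide by 25 mm thick, one end bent a little to the left (+y). Origin on its underside, x along its length; it reaches from x = -31 to +42 mm; sides 34 mm apart (y = -17 and +17) between x = -31 and +8 mm, where it can be gripped. About 0.13 kg. May be absent.
- offcut3: Amber slab-glass offcut lying on the table, about 73 long by 34 wide by 25 mm thick, one end bent a little to the left (+y). Origin on its underside, x along its length; it reaches from x = -31 to +42 mm; sides 34 mm apart (y = -17 and +17) between x = -31 and +8 mm, where it can be gripped. About 0.13 kg. May be absent.
- offcut4: Dark wine-red slab-glass offcut lying on the table, about 73 long by 34 wide by 25 mm thick, one end bent a little to the left (+y). Origin on its underside, x along its length; it reaches from x = -31 to +42 mm; sides 34 mm apart (y = -17 and +17) between x = -31 and +8 mm, where it can be gripped. About 0.13 kg. May be absent.
- bottle: Bystander: amber bottle, 48 mm across, 110 mm tall, origin under its centre.
- jar: Bystander: open white jar, 80 mm across, 75 mm tall, origin under its centre.
- tape: Bystander: yellow tape measure, 65 by 35 by 60 mm, origin under its centre.

How it is judged:
By the outcome, as a careful person would: the job done as asked, in the order asked, and still so for the second after the job is handed in, with the robot touching nothing.
Of offcut1, offcut2, offcut3, offcut4 only 2 to 4 are there at a start; the rules pass over those that are not, and their reading is None.
Of pane1, pane2, pane3 only 2 to 3 are there at a start; the rules pass over those that are not, and their reading is None.
At some moment in a run one of offcut1, offcut2, offcut3, offcut4 may be knocked a few centimetres aside while the robot is not near it.
It also fails if it takes over 210 s, if anything falls off the work surface, if the arm or the gripper's body presses on something with over 40 N, if the wrist force passes 120 N, or if a joint passes its speed limit or range.

ROBOT

A 7-joint arm with a two-finger parallel gripper is mounted at the origin on the work surface. World frame = base frame: x ahead of the robot, y to its left, z up, the work surface at z = 0. Lengths are in mm, angles in degrees, forces in N, time in s.
With the tool pointing down it reaches from about 400 to 875 mm from the base axis. Payload 6.5 kg.
Tool frame: the origin (TCP) lies midway between the tips of the shut fingers; the grasp point (between the pads) lies 19 mm behind it; z points along the fingers, x is the direction in which the jaws open and shut, and the axes are right-handed (so a half turn about z gives the same grasp; the last joint's range is limited). The gripper opens to 85 mm and grips with 20 to 120 N. Pads are 22 mm wide; open, the fingers measure 114 mm over their backs; the gripper's body (76 mm by 85 mm) begins 54 mm behind the grasp point. The pads swing forward as they close: fully open they stand 13 mm farther back than shut.
Start: joints at [-73.121, 30.733, -0.252, 88.115, 0.149, 61.152, -4.079], TCP at [229.46, 608.143, 231.29] pointing down, gripper open.
Joint ranges: [-154.64, 154.64], [-21.42, 123.67], [-72.66, 72.17], [13.99, 137.28], [-74.86, 254.86], [10.95, 109.41], [-158.01, 158.01]. Speed limits (degrees/s): [136.94, 136.94, 180, 180, 180, 180, 180].

INTERFACE

Orientations are given as [roll, pitch, yaw] about the fixed x, y, z axes, in that order (R = Rz(yaw) Ry(pitch) Rx(roll)).
In Python, from station import arm, eyes, spotter gives the robot as it stands. The module is installed in compiled form; this text tells all that it offers.
- The arm moves only by the tool drive_tool, never from a script. Its argument "moves" is text: rows parted by semicolons, each of 7 numbers parted by spaces: the shift along the world's x, y, z in m, then the turn, a rotation vector about the world's x, y, z in rad, then the finger opening in m, from 0 to 0.0854. In form: dx dy dz ax ay az grip; .... A call has 1 to 20 rows; each row shifts and turns the pose as measured when the row begins; what a row does not reach is not made up. A row lasts 1/12 s, in which the tool goes at most 41.7 mm and 7.16 degrees, less where a joint would pass 70% of its speed; a pose out of reach is approached as far as the arm can. A call is refused whole if a number of a shift passes 0.0417 or a number of a turn 0.125, either way. A call with a gripper value outside its range is refused whole. The fingers move at their own pace and stop on an object; "force" is the grip in N (left out, the last holds). Time passes only in rows, so rows that do not move let the fingers close. It gives the time, the measured TCP pose, the force and the opening at its end, in the units of the state.
- arm.observe(): the state, without advancing time (a new reading comes with each control period).
- eyes.grab_frame(name): name is "scene" or "top" or "wrist"; returns a dict with "pixels" (384x512x3 uint8, red, green, blue), "K" (3x3 intrinsics, pixels), "dist_coeffs" ([k1, k2, p1, p2, k3] as OpenCV has them; the pictures are not rectified), "cam_to_world" (4x4, takes a point from camera to world coordinates). Camera axes: x right, y down, z forward; pixel columns grow to the right and rows downward; lengths in mm; the calibration is good to about 2 mm. A picture is of the moment at which its call begins. There is no depth.
- arm.job_done(): hands the job in, once; it reports no verdict.
Trained networks look in a picture, given as the dict that the camera call returned (one of the last four; its "shot" number tells which), for a name from the list of things; names that differ only in an ending like _2 or _b are one class to them, and where a whole thing is asked for, a point or a joint stands for the part that bears it (a point fixed in the world has none). Each returns a list of dicts, best first, with "conf" (0 to 1); they miss things now and then, are a little off and sometimes report something else, mostly with a low value. They report only what shows in the picture. A call takes as long as a camera call.
- spotter.recognise(name, picture): "xy" ([column, row] in pixels, amid what is visible of it).
- spotter.silhouettes(name, picture): "mask" (384x512 bool, what is visible of it) and "xy" ([column, row] in pixels, amid what is visible of it).
- spotter.tip_of(name, picture): "xy" ([column, row] in pixels: a listed point, or the origin of a listed thing).
The state is a dict: "clock": time; "qpos": joint angles; "qd": joint speeds; "tau": joint torques, N m; "position": TCP position; "orientation": TCP orientation; "force": force on the tool from outside, world axes, zero at the start; "ft_torque": the same for the moment, N m; "finger_gap": finger opening in mm.
Only numpy, scipy, OpenCV 4.12 (cv2) and the standard library are available. Lean on these libraries where they do the work, as an engineer would, in place of code of your own. Each camera call takes 0.05 s, during which the arm holds its last target. There are 200 camera calls.

## Working session

There is one attempt and no reset: what is moved stays moved. The work goes in short steps, Python scripts to look and compute and a tool call to move; the robot and the scene stay as the last step left them, time stands still between calls to the robot, and variables do not carry over. Pictures are saved under pics/ and viewed, and the job is handed in when it is done.

Besides the shell and the picture viewer there is one more tool, called after "Request:" by a JSON object that holds its "op" and its "data". drive_tool: Moves the arm, as the interface text tells. Its arguments: {"type":"object","properties":{"moves":{"type":"string"},"force":{"type":"number"}},"required":["moves"]}

```bash
mkdir -p pics; cat > h.py <<'E'
import numpy as np, cv2
from station import arm, eyes, spotter
from scipy.spatial.transform import Rotation as R
def save(p,n): cv2.imwrite(f'pics/{n}.png',p['pixels'][:,:,::-1])
def ray(p,uv):
    K=np.array(p['K'],float);d=np.array(p['dist_coeffs'],float);T=np.array(p['cam_to_world'])
    q=cv2.undistortPoints(np.array(uv,float).reshape(-1,1,2),K,d).reshape(-1,2)
    D=np.c_[q,np.ones(len(q))]@T[:3,:3].T
    return T[:3,3],D
def at_z(p,uv,z):
    o,D=ray(p,uv); return o+D*((z-o[2])/D[:,2])[:,None]
def proj(p,X):
    T=np.linalg.inv(np.array(p['cam_to_world']));X=np.array(X,float).reshape(-1,3)
    return cv2.projectPoints(X,cv2.Rodrigues(T[:3,:3])[0],T[:3,3],np.array(p['K'],float),np.array(p['dist_coeffs'],float))[0].reshape(-1,2)
def tri(ps,uvs):
    A=np.zeros((3,3));b=np.zeros(3)
    for p,uv in zip(ps,uvs):
        o,D=ray(p,uv);d=D[0]/np.linalg.norm(D[0]);M=np.eye(3)-np.outer(d,d);A+=M;b+=M@o
    return np.linalg.solve(A,b)
E
cat > a.py <<'E'
from h import *
s=arm.observe();print(s['position'],s['orientation'],s['force'],s['clock'])
P={n:eyes.grab_frame(n) for n in('scene','top','wrist')}
for n in P: save(P[n],n+'0'); print(n,np.round(P[n]['cam_to_world'],2).tolist(),P[n]['K'][0][0])
for t in ['axle','handle','tray_floor','bin_floor','rest','rack','pane1','pane2','pane3','offcut1','offcut2','offcut3','offcut4','bottle','jar','tape']:
    o=[]
    c={}
    for n in ('scene','top'):
        r=spotter.tip_of(t,P[n])[:2]
        o.append((n,[(np.round(k['xy']).tolist(),round(k['conf'],2)) for k in r]))
        if r:c[n]=r[0]['xy']
    x=np.round(tri([P[n] for n in c],list(c.values()))) if len(c)==2 else None
    print(t,o,x)
E
python3 a.py
```

```text
[229.239914   607.53782712 230.3891666 ] [1.79994351e+02 1.02741632e-01 6.93291960e+01] [-0.02181985 -0.32817879 -0.27791275] 0.0
scene [[-0.27, 0.62, -0.74, 1315.86], [0.96, 0.16, -0.21, 211.38], [-0.01, -0.77, -0.64, 757.63], [0.0, 0.0, 0.0, 1.0]] 383.7915709298441
top [[-0.01, -0.99, 0.1, 475.35], [-1.0, 0.01, 0.0, -3.19], [-0.0, -0.1, -0.99, 1257.29], [0.0, 0.0, 0.0, 1.0]] 373.1714448880223
wrist [[0.35, 0.89, 0.28, 157.3], [0.94, -0.34, -0.11, 635.38], [-0.0, 0.3, -0.95, 373.51], [0.0, 0.0, 0.0, 1.0]] 345.0424485652137
axle [('scene', [([360.0, 248.0], 0.79), ([138.0, 187.0], 0.61)]), ('top', [([163.0, 180.0], 0.83)])] [650. 285.  49.]
handle [('scene', [([346.0, 157.0], 0.65)]), ('top', [([177.0, 259.0], 0.66)])] [399. 218. 138.]
tray_floor [('scene', [([356.0, 206.0], 0.84)]), ('top', [([169.0, 201.0], 0.86)])] [574. 256. 113.]
bin_floor [('scene', [([366.0, 282.0], 0.71)]), ('top', [([160.0, 162.0], 0.59), ([352.0, 241.0], 0.51)])] [715. 309.   6.]
rest [('scene', [([178.0, 172.0], 0.6)]), ('top', [([343.0, 250.0], 0.96)])] [ 411. -312.   -8.]
rack [('scene', [([141.0, 189.0]
[... 637 characters left out ...]
 -10.  79.]
offcut2 [('scene', [([232.0, 211.0], 0.7), ([268.0, 228.0], 0.58)]), ('top', [([242.0, 191.0], 0.66)])] [619. -10.  79.]
offcut3 [('scene', [([232.0, 211.0], 0.7), ([268.0, 228.0], 0.58)]), ('top', [([242.0, 191.0], 0.66)])] [619. -10.  79.]
offcut4 [('scene', [([232.0, 211.0], 0.7), ([268.0, 228.0], 0.58)]), ('top', [([242.0, 191.0], 0.66)])] [619. -10.  79.]
bottle [('scene', [([156.0, 247.0], 0.77)]), ('top', [])] None
jar [('scene', [([267.0, 294.0], 0.81), ([368.0, 279.0], 0.57)]), ('top', [([228.0, 138.0], 0.6)])] [799.  82.  -7.]
tape [('scene', [([186.0, 258.0], 0.68), ([356.0, 207.0], 0.18)]), ('top', [([291.0, 148.0], 0.73), ([319.0, 156.0], 0.31)])] [ 758. -136.   10.]
```

View pics/scene0.png

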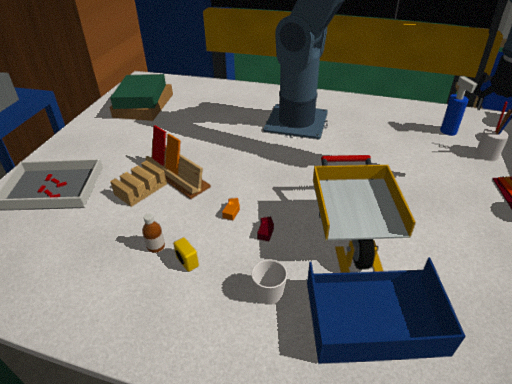

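View pics/top0.png

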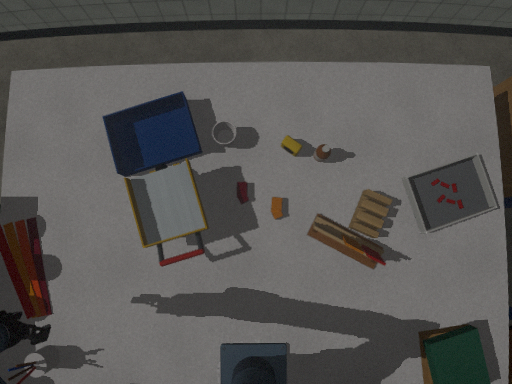

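```bash
cat > crop.py <<'E'
import cv2
a=cv2.imread('pics/top0.png')[120:290,200:410];cv2.imwrite('pics/top0c.png',cv2.resize(a,None,fx=3.5,fy=3.5,interpolation=cv2.INTER_CUBIC))
a=cv2.imread('pics/scene0.png')[100:290,110:320];cv2.imwrite('pics/scene0c.png',cv2.resize(a,None,fx=3,fy=3,interpolation=cv2.INTER_CUBIC))
E
python3 crop.py
```

```text
(no output)
```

The scene shows two offcuts: orange at top pixel (277,208) and wine-red at (242,191). Red and amber panes lean on the rest near the rack at (372,213). The barrow and bin are on the left.

View pics/top0c.png

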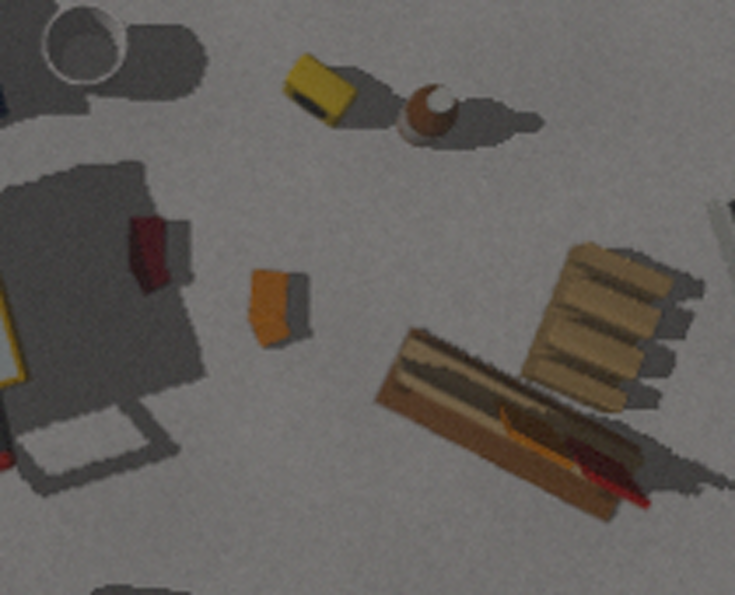

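View pics/scene0c.png

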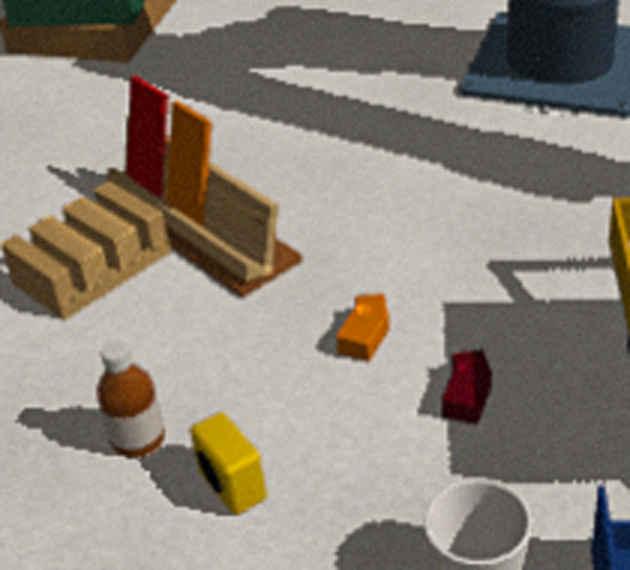

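```bash
cat > b.py <<'E'
from h import *
P={n:eyes.grab_frame(n) for n in('scene','top')}
for n in P:
  for t in ['offcut1','pane1','rack']:
    for m in spotter.silhouettes(t,P[n])[:4]:
        M=m['mask'].astype(np.uint8);c=max(cv2.findContours(M,0,2)[0],key=cv2.contourArea)
        col=P[n]['pixels'][m['mask']].mean(0).round()
        if t=='offcut1':
            w=at_z(P[n],c.reshape(-1,2),20 if n=='top' else 12)[:,:2].astype(np.float32)
            print(n,t,round(m['conf'],2),m['xy'],col,cv2.minAreaRect(w),M.sum())
        else: print(n,t,round(m['conf'],2),m['xy'],col,M.sum(),cv2.boundingRect(c))
E
python3 b.py
```

```text
scene offcut1 0.83 [234.3, 207.8] [162.  88.  12.] ((555.879150390625, -80.97419738769531), (45.199886322021484, 92.31381225585938), 88.28820037841797) 291
scene offcut1 0.68 [267.2, 225.7] [58.  7. 15.] ((608.61474609375, 32.76113510131836), (90.09867858886719, 39.107688903808594), 2.6509506702423096) 304
scene offcut1 0.44 [357.6, 199.5] [131. 121.  97.] ((389.1591796875, 265.2626037597656), (384.53424072265625, 266.1808166503906), 16.03858184814453) 6767
scene pane1 0.76 [169.4, 150.3] [99. 53.  8.] 443 (166, 134, 15, 40)
scene pane1 0.6 [153.1, 145.5] [77. 11. 11.] 440 (152, 126, 14, 39)
scene rack 0.56 [137.9, 182.8] [130. 102.  61.] 1500 (111, 161, 56, 45)
top offcut1 0.56 [243.0, 191.4] [53. 30. 32.] ((607.1629028320312, 30.18111801147461), (71.18092346191406, 36.12431716918945), 3.2127437591552734) 216
top offcut1 0.46 [278.8, 206.7] [109.  69.  32.] ((557.0952758789062, -84.9803237915039), (33.313743591308594, 66.67405700683594), 88.8945083618164) 199
top pane1 0.7 [373.0, 254.5] [62. 28. 25.] 194 (362, 245, 23, 19)
top pane1 0.62 [349.8, 242.7] [72. 47. 25.] 195 (341, 233, 22, 21)
top rack 0.63 [367.7, 211.4] [87. 72. 51.] 1235 (349, 190, 42, 48)
```

Request:
{"op": "drive_tool", "data": {"moves": "0.0165 -0.0314 0.001 0 0 0.018 0.085;0.0165 -0.0314 0.001 0 0 0.018 0.085;0.0165 -0.0314 0.001 0 0 0.018 0.085;0.0165 -0.0314 0.001 0 0 0.018 0.085;0.0165 -0.0314 0.001 0 0 0.018 0.085;0.0165 -0.0314 0.001 0 0 0.018 0.085;0.0165 -0.0314 0.001 0 0 0.018 0.085;0.0165 -0.0314 0.001 0 0 0.018 0.085;0.0165 -0.0314 0.001 0 0 0.018 0.085;0.0165 -0.0314 0.001 0 0 0.018 0.085;0.0165 -0.0314 0 0 0 0.018 0.085;0.0165 -0.0314 0 0 0 0.018 0.085;0.0165 -0.0314 0 0 0 0.018 0.085;0.0165 -0.0314 0 0 0 0.018 0.085;0.0165 -0.0314 0 0 0 0.018 0.085;0.0165 -0.0314 0 0 0 0.018 0.085;0.0165 -0.0314 0 0 0 0.018 0.085;0.0165 -0.0314 0 0 0 0.018 0.085;0.0165 -0.0314 0 0 0 0.018 0.085;0.0165 -0.0314 0 0 0 0.018 0.085", "force": 40}}

```text
clock: 3.82
position: [562.9, -42.3, 245.6]
orientation: [179.8, -0.6, 92.0]
force: [0.8, 0.4, 0.2]
finger_gap: 85.1
```

```bash
cat > off.py <<'E'
from h import *
import sys
s=arm.observe();print(np.round(s['position'],1),np.round(s['orientation'],1),s['clock'],s['finger_gap'])
p=eyes.grab_frame('wrist');save(p,sys.argv[1])
for m in spotter.silhouettes('offcut1',p)[:4]:
    M=m['mask'].astype(np.uint8);c=max(cv2.findContours(M,0,2)[0],key=cv2.contourArea)
    w=at_z(p,c.reshape(-1,2),22)[:,:2].astype(np.float32)
    print(round(m['conf'],2),m['xy'],P if 0 else p['pixels'][m['mask']].mean(0).round(),np.round(cv2.minAreaRect(w)[0]),np.round(cv2.minAreaRect(w)[1]),cv2.minAreaRect(w)[2])
    print(np.round(cv2.approxPolyDP(w,4,True)[:,0]).tolist())
for m in spotter.tip_of('offcut1',p)[:3]: print('tip',m['xy'],round(m['conf'],2),np.round(at_z(p,[m['xy']],0)))
E
python3 off.py w1
```

```text
[562.9 -42.3 245.6] [179.8  -0.6  92. ] 3.8167 85.1417516078646
0.72 [309.3, 192.1] [50. 17. 22.] [607.  31.] [77. 42.] 5.3896050453186035
[[569.0, 29.0], [579.0, 7.0], [591.0, 13.0], [634.0, 12.0], [643.0, 19.0], [644.0, 47.0], [599.0, 52.0]]
0.71 [212.7, 146.1] [143.  89.  40.] [555. -83.] [39. 74.] 89.16667938232422
[[518.0, -74.0], [531.0, -102.0], [591.0, -100.0], [590.0, -68.0], [543.0, -63.0]]
tip [214.0, 146.0] 0.7 [[561. -81.   0.]]
tip [310.3, 192.4] 0.7 [[613.  33.   0.]]
```

View pics/w1.png

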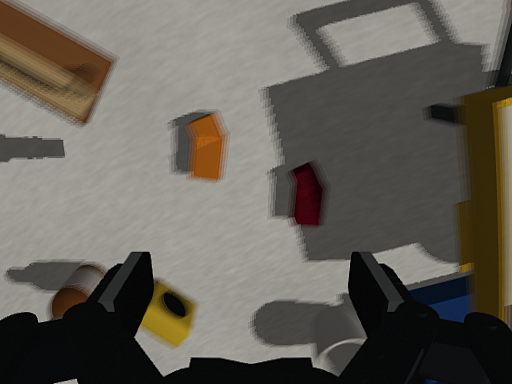

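Request:
{"op": "drive_tool", "data": {"moves": "0.002 -0.02 0 0 0 -0.015 0.085;0.002 -0.02 -0.01 0 0 -0.015 0.085;0 0 -0.035 0 0 0 0.085;0 0 -0.035 0 0 0 0.085;0 0 -0.035 0 0 0 0.085;0 0 -0.035 0 0 0 0.085;0 0 -0.025 0 0 0 0.085;0 0 0 0 0 0 0.085;0 0 0 0 0 0 0.085"}}

```text
clock: 4.72
position: [567.6, -73.8, 67.4]
orientation: [179.4, -0.9, 90.3]
force: [0.6, -0.0, 0.7]
finger_gap: 85.2
```

```bash
python3 off.py w2
```

```text
[567.6 -73.8  67.4] [179.4  -0.9  90.3] 4.7167 85.20191993982854
0.94 [412.9, 252.4] [36.  3.  8.] [602.  31.] [77. 40.] 30.512821197509766
[[574.0, 3.0], [600.0, 7.0], [635.0, 50.0], [600.0, 52.0], [573.0, 37.0], [564.0, 22.0]]
0.58 [237.5, 195.3] [121.  65.  15.] [556. -83.] [76. 38.] 1.1987309455871582
[[518.0, -79.0], [531.0, -102.0], [545.0, -97.0], [589.0, -101.0], [593.0, -70.0], [542.0, -64.0]]
tip [397.2, 262.8] 0.74 [[614.  31.   0.]]
tip [236.8, 192.1] 0.73 [[561. -82.   0.]]
```

View pics/w2.png

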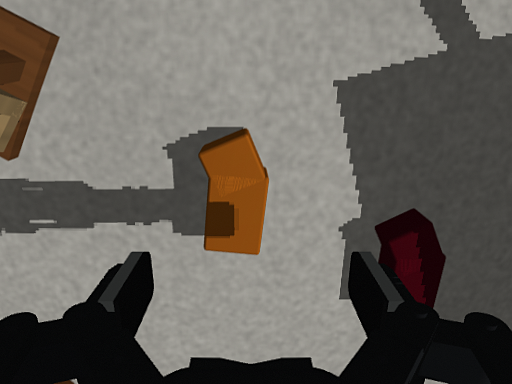

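Request:
{"op": "drive_tool", "data": {"moves": "0 -0.0055 -0.01 0.005 0.008 -0.05 0.085;0.001 -0.0045 -0.02 0.005 0.008 -0.045 0.085;0 0 -0.02 0 0 0 0.085;0 0 -0.013 0 0 0 0.085;0 0 0 0 0 0 0.085;0 0 0 0 0 0 0.085"}}

```text
clock: 5.37
position: [578.1, -87.3, 11.4]
orientation: [179.2, -1.5, 84.0]
force: [-0.6, 1.0, 0.3]
finger_gap: 85.4
```

Request:
{"op": "drive_tool", "data": {"moves": "-0.007 0.0035 -0.006 -0.02 0.012 0 0.085;0 0 -0.004 0 0 0 0.085;0 0 0 0 0 0 0.03;0 0 0 0 0 0 0.02;0 0 0 0 0 0 0.02;0 0 0 0 0 0 0.02;0 0 0 0 0 0 0.02;0 0 0 0 0 0 0.02;0 0 0 0 0 0 0.02;0 0 0 0 0 0 0.02", "force": 50}}

```text
clock: 6.2
position: [575.8, -86.2, 6.9]
orientation: [179.2, -0.3, 83.8]
force: [-0.4, -0.3, -0.9]
finger_gap: 33.2
```

Request:
{"op": "drive_tool", "data": {"moves": "0 0 0.03 0 0 0 0.02;0 0 0.04 0 0 0 0.02;0 0 0.04 0 0 0.02 0.02;0 0.01 0.04 0 0 0.03 0.02;0 0.025 0.03 0 0 0.035 0.02;0 0.03 0.01 0 0 0.035 0.02;0 0.03 0 0 0 0.035 0.02;0 0.03 0 0 0 0.035 0.02;0 0.03 0 0 0 0.035 0.02;0 0.03 0 0 0 0.035 0.02;0 0.03 0 0 0 0.035 0.02;0 0.03 0 0 0 0.035 0.02;0 0.03 0 0 0 0.03 0.02;0 0.02 0 0 0 0 0.02;0 0.01 0 0 0 0 0.02;0 0 0 0 0 0 0.02;0 0 0 0 0 0 0.02"}}

```text
clock: 7.62
position: [566.6, 228.1, 204.5]
orientation: [179.5, -0.1, 104.9]
force: [0.0, -0.4, -2.0]
finger_gap: 33.2
```

```bash
cat > bar.py <<'E'
from h import *
import sys
s=arm.observe();print(np.round(s['position'],1),np.round(s['orientation'],1),s['clock'],s['finger_gap'],np.round(s['force'],1))
P=[eyes.grab_frame(n) for n in ('scene','top','wrist')]
for p,n in zip(P,'stw'): save(p,sys.argv[1]+n)
for t in ['handle','tray_floor','axle','bin_floor']:
    r=[spotter.tip_of(t,p) for p in P]
    print(t,[(np.round(k[0]['xy']).tolist(),round(k[0]['conf'],2)) if k else None for k in r],np.round(tri([p for p,k in zip(P[:2],r) if k],[k[0]['xy'] for k in r[:2] if k]),1) if r[0] and r[1] else None)
E
python3 bar.py b1
```

```text
[566.6 228.1 204.5] [ 1.795e+02 -1.000e-01  1.049e+02] 7.6167 33.24727207403965 [ 0.  -0.4 -2. ]
handle [([349.0, 155.0], 0.94), ([178.0, 260.0], 0.93), None] [392.4 219.7 138.2]
tray_floor [([355.0, 204.0], 0.84), ([372.0, 253.0], 0.53), ([294.0, 204.0], 0.65)] [514.8 -22.9 244.4]
axle [([359.0, 248.0], 0.87), None, None] None
bin_floor [([366.0, 280.0], 0.62), ([161.0, 163.0], 0.98), None] [713.5 305.8   9.4]
```

View pics/b1w.png

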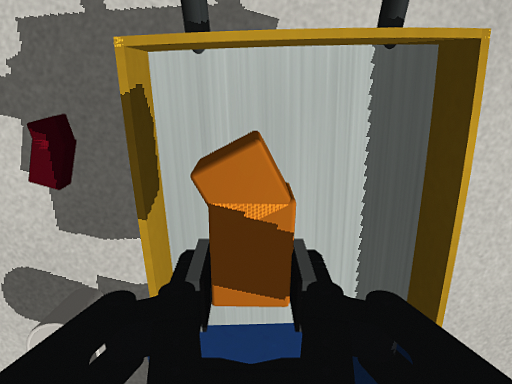

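View pics/b1s.png

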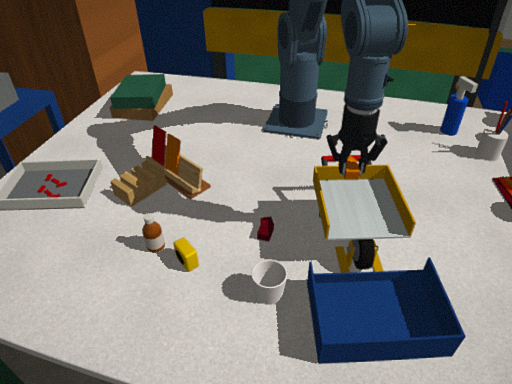

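The orange offcut is gripped over the tray. In the wrist view the back wall is at row ~40 and the front lip at row ~325.

```bash
cat > c.py <<'E'
from h import *
p=eyes.grab_frame('wrist')
print(at_z(p,[[150,53],[438,46],[205,325],[298,325]],110).round())
print(at_z(p,[[116,38],[488,29]],155).round())
o=spotter.silhouettes('offcut1',p)
E
python3 c.py
```

```text
[[493. 142. 110.]
 [439. 323. 110.]
 [693. 223. 110.]
 [673. 299. 110.]]
[[490. 135. 155.]
 [433. 324. 155.]]
```

Request:
{"op": "drive_tool", "data": {"moves": "0 0 -0.02 0 0 0.03 0.02;0 0 -0.025 0 0 0 0.02;0 0 -0.02 0 0 0 0.02;0 0 -0.01 0 0 0 0.02;0 0 0 0 0 0 0.02;0 0 0 0 0 0 0.02"}}

```text
clock: 8.97
position: [568.2, 229.6, 129.2]
orientation: [179.2, -0.2, 106.7]
force: [0.3, 0.6, -1.1]
finger_gap: 33.0
```

Request:
{"op": "drive_tool", "data": {"moves": "0 0 -0.007 0 0 0 0.02;0 0 -0.003 0 0 0 0.02;0 0 0 0 0 0 0.02;0 0 0 0 0 0 0.054;0 0 0 0 0 0 0.054;0 0 0 0 0 0 0.054;0 0 0 0 0 0 0.054;0 0 0.02 0 0 0 0.054;0 0 0.035 0 0 0 0.054;0 0 0.035 0 0 0 0.054;0 0 0 0 0 0 0.06"}}

```text
clock: 9.88
position: [570.1, 230.3, 215.6]
orientation: [178.9, -0.3, 106.7]
force: [1.5, -0.4, 0.5]
finger_gap: 60.1
```

Request:
{"op": "drive_tool", "data": {"moves": "0.006 -0.028 0 0 0 -0.04 0.085;0.006 -0.03 0 0 0 -0.04 0.085;0.006 -0.03 0 0 0 -0.04 0.085;0.006 -0.03 0 0 0 -0.04 0.085;0.006 -0.03 0 0 0 -0.04 0.085;0.006 -0.03 -0.01 0 0 -0.04 0.085;0.004 -0.01 -0.03 0 0 -0.04 0.085;0 0 -0.035 0 0 -0.04 0.085;0 0 -0.035 0 0 -0.03 0.085;0 0 -0.02 0 0 0 0.085;0 0 0 0 0 0 0.085;0 0 0 0 0 0 0.085"}}

```text
clock: 10.88
position: [616.6, 34.2, 91.5]
orientation: [177.4, -0.5, 85.8]
force: [0.5, -0.1, 0.9]
finger_gap: 85.0
```

```bash
python3 off.py w3
```

```text
[616.6  34.2  91.5] [177.4  -0.5  85.8] 10.8833 84.9520131299116
0.86 [240.0, 183.5] [54.  5. 13.] [607.  32.] [77. 39.] 4.760026931762695
[[568.0, 34.0], [584.0, 11.0], [602.0, 16.0], [641.0, 15.0], [645.0, 47.0], [592.0, 50.0]]
```

View pics/w3.png

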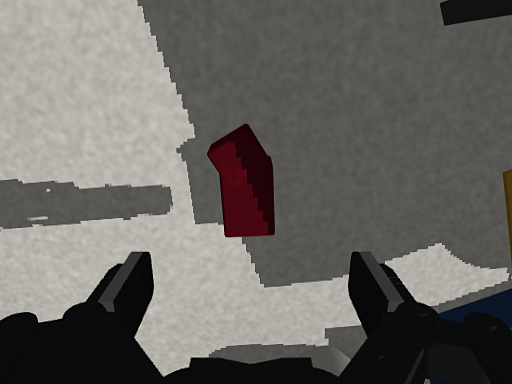

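Request:
{"op": "drive_tool", "data": {"moves": "0.002 -0.002 -0.015 -0.008 0.045 0.03 0.085;0 0 -0.025 0 0 0 0.085;0 0 -0.025 0 0 0 0.085;0 0 -0.015 0 0 0 0.085;0 0 0 0 0 0 0.085;0 0 0 0 0 0 0.085"}}

```text
clock: 11.53
position: [630.0, 35.6, 23.2]
orientation: [178.7, -0.2, 87.8]
force: [0.0, 0.0, 0.6]
finger_gap: 84.8
```

Request:
{"op": "drive_tool", "data": {"moves": "-0.008 -0.004 -0.01 0 0.02 0 0.085;-0.004 0 -0.008 0 0 0 0.085;0 0 0 0 0 0 0.085;0 0 0 0 0 0 0.02;0 0 0 0 0 0 0.02;0 0 0 0 0 0 0.02;0 0 0 0 0 0 0.02;0 0 0 0 0 0 0.02;0 0 0 0 0 0 0.02;0 0 0 0 0 0 0.02;0 0 0 0 0 0 0.02"}}

```text
clock: 12.45
position: [621.4, 31.9, 10.8]
orientation: [179.3, -0.2, 87.8]
force: [0.3, -0.2, -1.5]
finger_gap: 32.8
```

Request:
{"op": "drive_tool", "data": {"moves": "0 0 0.025 0 0 0 0.02;0 0 0.04 0 0 0 0.02;0 0 0.04 0 0 0 0.02;-0.002 0 0.04 0 0 0.02 0.02;-0.007 0.01 0.035 0 0 0.035 0.02;-0.008 0.025 0.01 0 0 0.035 0.02;-0.008 0.03 0.0 0 0 0.035 0.02;-0.008 0.03 0 0 0 0.035 0.02;-0.008 0.03 0 0 0 0.035 0.02;-0.008 0.03 0 0 0 0.035 0.02;-0.008 0.03 0 0 0 0.035 0.02;-0.008 0.03 0 0 0 0.035 0.02;-0.008 0.03 0 0 0 0.03 0.02;-0.004 0.03 0 0 0 0.02 0.02;0 0.01 0 0 0 0 0.02;0 0 0 0 0 0 0.02;0 0 0 0 0 0 0.02"}}

```text
clock: 13.87
position: [531.8, 325.0, 207.7]
orientation: [179.6, -0.0, 108.5]
force: [0.0, 0.4, -2.3]
finger_gap: 32.7
```

```bash
python3 bar.py b2
```

```text
[531.8 325.  207.7] [179.6  -0.  108.5] 13.8667 32.68307800001935 [ 0.   0.4 -2.3]
handle [([346.0, 155.0], 0.66), ([178.0, 256.0], 0.7), None] [406.5 215.5 148.4]
tray_floor [([356.0, 204.0], 0.72), ([168.0, 202.0], 0.56), ([153.0, 209.0], 0.68)] [569.5 255.4 115.1]
axle [([174.0, 160.0], 0.75), ([163.0, 181.0], 0.59), None] [701.4  57.2 373.8]
bin_floor [([369.0, 279.0], 0.57), ([164.0, 161.0], 0.87), None] [717.1 303.   17.9]
```

View pics/b2w.png

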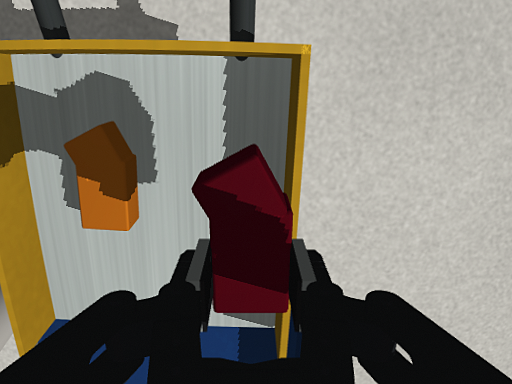

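Request:
{"op": "drive_tool", "data": {"moves": "0.008 -0.015 0 0 0 -0.03 0.02;0.007 -0.014 0 0 0 0 0.02;0 0 0 0 0 0 0.02;0 0 -0.02 0 0 0 0.02;0 0 -0.02 0 0 0 0.02;0 0 -0.02 0 0 0 0.02;0 0 -0.01 0 0 0 0.02;0 0 0 0 0 0 0.02;0 0 0 0 0 0 0.02"}}

```text
clock: 15.37
position: [549.5, 294.7, 137.6]
orientation: [179.3, -0.1, 106.4]
force: [0.0, -0.3, -0.4]
finger_gap: 32.7
```

Request:
{"op": "drive_tool", "data": {"moves": "0 0 -0.009 0 0 0 0.02;0 0 -0.005 0 0 0 0.02;0 0 0 0 0 0 0.02;0 0 0 0 0 0 0.054;0 0 0 0 0 0 0.054;0 0 0 0 0 0 0.054;0 0 0 0 0 0 0.054;0 0 0.02 0 0 0 0.054;0 0 0.035 0 0 0 0.054;0 0 0.035 0 0 0 0.054;0 0 0.03 0 0 0 0.06;0 0 0 0 0 0 0.06"}}

```text
clock: 16.37
position: [550.5, 295.9, 251.3]
orientation: [179.1, -0.2, 106.4]
force: [1.5, -0.2, 0.1]
finger_gap: 60.0
```

```bash
python3 bar.py b3
```

```text
[550.5 295.9 251.3] [179.1  -0.2 106.4] 16.3667 59.995506125280734 [ 1.5 -0.2  0.1]
handle [([347.0, 156.0], 0.71), ([177.0, 256.0], 0.92), None] [406.7 218.5 145.9]
tray_floor [([155.0, 150.0], 0.6), ([170.0, 202.0], 0.91), ([203.0, 186.0], 0.8)] [669.2  25.  384.2]
axle [([361.0, 248.0], 0.78), ([160.0, 181.0], 0.75), None] [646.4 291.7  46.8]
bin_floor [None, ([162.0, 162.0], 0.66), None] None
```

View pics/b3w.png

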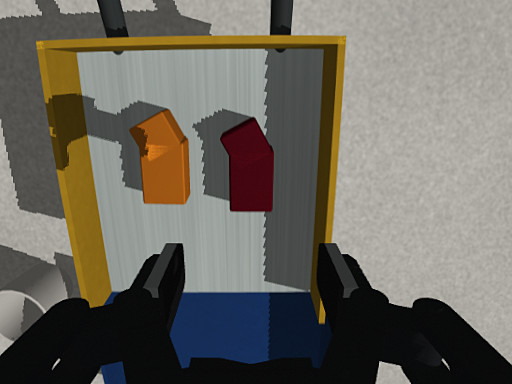

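View pics/b3s.png

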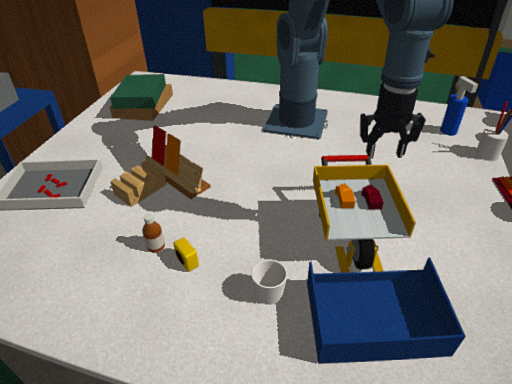

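Request:
{"op": "drive_tool", "data": {"moves": "-0.01 -0.006 0 0 0 -0.11 0.05;-0.01 -0.006 0 0 0 -0.115 0.05;-0.01 -0.006 0 0 0 -0.115 0.05;-0.01 -0.006 0 0 0 -0.115 0.05;-0.01 -0.006 0 0 0 -0.115 0.05;-0.01 -0.006 0 0 0 -0.115 0.05;-0.01 -0.006 0 0 0 -0.115 0.05;-0.01 -0.006 0 0 0 -0.115 0.05;-0.01 -0.006 0 0 0 -0.115 0.05;-0.01 -0.006 0 0 0 -0.115 0.05;-0.01 -0.006 0 0 0 -0.115 0.05;-0.01 -0.006 0 0 0 -0.115 0.05;-0.01 -0.006 0 0 0 -0.115 0.05;-0.01 -0.004 0 0 0 -0.06 0.05;0 0 0 0 0 0 0.05;0 0 0 0 0 0 0.05"}}

```text
clock: 18.45
position: [401.6, 209.2, 245.1]
orientation: [179.7, -0.2, 13.2]
force: [-0.1, -0.0, -0.1]
finger_gap: 50.1
```

```bash
python3 bar.py b4
```

```text
[401.6 209.2 245.1] [179.7  -0.2  13.2] 18.45 50.09373881799442 [-0.1 -0.  -0.1]
handle [([346.0, 155.0], 0.64), ([178.0, 257.0], 0.8), None] [404.9 216.5 148.3]
tray_floor [([357.0, 204.0], 0.74), ([169.0, 203.0], 0.74), ([452.0, 164.0], 0.79)] [567.5 256.5 114.8]
axle [([362.0, 250.0], 0.77), ([158.0, 184.0], 0.89), None] [637.2 298.9  33.9]
bin_floor [([366.0, 280.0], 0.68), ([162.0, 162.0], 0.9), None] [715.4 305.9   9.9]
```

View pics/b4w.png

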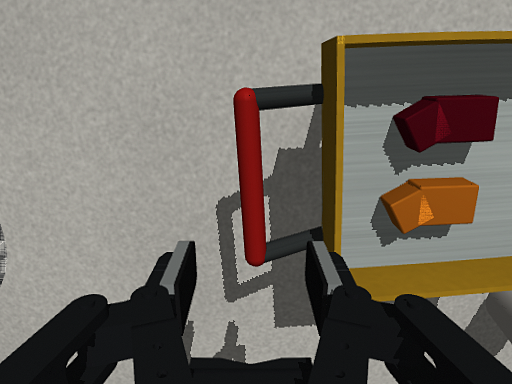

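```bash
cat > c.py <<'E'
from h import *
p=eyes.grab_frame('wrist')
print(at_z(p,[[245,97],[256,255],[250,176]],139).round(1))
E
python3 c.py
```

```text
[[384.3 272.  139. ]
 [420.3 153.  139. ]
 [400.6 216.7 139. ]]
```

Request:
{"op": "drive_tool", "data": {"moves": "0 0.003 -0.01 0 0 0.06 0.05;-0.001 0 -0.025 0 0 0 0.05;-0.001 0 -0.025 0 0 0 0.05;0 0 -0.015 0 0 0 0.05;0 0 0 0 0 0 0.05;0 0 0 0 0 0 0.05"}}

```text
clock: 19.75
position: [400.7, 213.1, 168.8]
orientation: [179.8, -0.5, 16.7]
force: [0.8, 0.2, 0.0]
finger_gap: 49.9
```

Request:
{"op": "drive_tool", "data": {"moves": "0.001 0 -0.018 0 0 0 0.05;0 0 -0.02 0 0 0 0.05;0 0 -0.013 0 0 0 0.05;0 0 0 0 0 0 0.05;0 0 0 0 0 0 0.01;0 0 0 0 0 0 0.01;0 0 0 0 0 0 0.01;0 0 0 0 0 0 0.01;0 0 0 0 0 0 0.01;0 0 0 0 0 0 0.01", "force": 30}}

```text
clock: 20.58
position: [401.8, 214.8, 124.4]
orientation: [-180.0, -0.5, 16.7]
force: [2.0, 0.5, -8.2]
finger_gap: 16.7
```

Request:
{"op": "drive_tool", "data": {"moves": "0 0 0 0 0 0 0.04;0 0 0 0 0 0 0.04;0 0 -0.006 0 0 0 0.04;0 0 -0.005 0 0 0 0.04;0 0 0 0 0 0 0.04;0 0 0 0 0 0 0.01;0 0 0 0 0 0 0.01;0 0 0 0 0 0 0.01;0 0 0 0 0 0 0.01;0 0 0 0 0 0 0.01;0 0 0 0 0 0 0.01", "force": 35}}

```text
clock: 21.5
position: [401.1, 215.5, 114.1]
orientation: [-179.8, -0.4, 16.7]
force: [-0.3, 0.6, 0.4]
finger_gap: 17.1
```

Request:
{"op": "drive_tool", "data": {"moves": "0.0047 0.0014 0.0127 0 0 0 0.01;0.0047 0.0014 0.0127 0 0 0 0.01;0.0059 0.0018 0.0122 0 0 0 0.01;0.0059 0.0018 0.0122 0 0 0 0.01;0.007 0.0021 0.0115 0 0 0 0.01;0.007 0.0021 0.0115 0 0 0 0.01;0.0081 0.0024 0.0107 0 0 0 0.01;0.0081 0.0024 0.0107 0 0 0 0.01;0 0 0 0 0 0 0.01"}}

```text
clock: 22.25
position: [445.7, 228.7, 203.6]
orientation: [179.8, 0.7, 16.8]
force: [-0.2, 0.6, -6.5]
finger_gap: 16.9
```

```bash
python3 bar.py b5
```

```text
[445.7 228.7 203.6] [179.8   0.7  16.8] 22.25 16.92097839248144 [-0.2  0.6 -6.5]
handle [([356.0, 138.0], 0.82), ([166.0, 243.0], 0.96), ([253.0, 286.0], 0.58)] [448.4 232.1 232.5]
tray_floor [([360.0, 205.0], 0.63), ([153.0, 203.0], 0.69), ([477.0, 215.0], 0.73)] [567.9 283.4 119.9]
axle [([361.0, 251.0], 0.65), ([162.0, 182.0], 0.62), None] [644.5 292.4  33.8]
bin_floor [([366.0, 282.0], 0.66), ([164.0, 166.0], 0.97), None] [705.8 305.1  -9.6]
```

View pics/b5s.png

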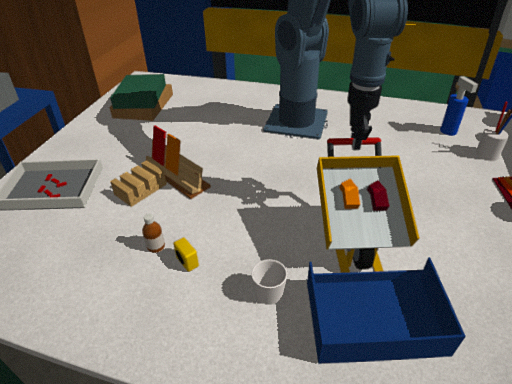

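Request:
{"op": "drive_tool", "data": {"moves": "0.0045 0.0013 0.006 0 0 0 0.01;0.0091 0.0027 0.0102 0 0 0 0.01;0.0091 0.0027 0.0102 0 0 0 0.01;0.01 0.003 0.0093 0 0 0 0.01;0.01 0.003 0.0092 0 0 0 0.01;0.0108 0.0032 0.008 0 0 0 0.01;0.0108 0.0032 0.008 0 0 0 0.01;0.0114 0.0034 0.007 0 0 0 0.01;0.0114 0.0034 0.0068 0 0 0 0.01;0 0 0 0 0 0 0.01"}}

```text
clock: 23.83
position: [529.5, 253.7, 278.7]
orientation: [179.7, 1.8, 16.9]
force: [1.2, 2.1, -7.2]
finger_gap: 16.5
```

Request:
{"op": "drive_tool", "data": {"moves": "0.0118 0.0035 0.0055 0 0 0 0.01;0.0121 0.0036 0.005 0 0 0 0.01;0.0121 0.0036 0.004 0 0 0 0.01;0.0121 0.0036 0.0035 0 0 0 0.01;0.007 0.002 0.002 0 0 0 0.01;0 0 0 0 0 0 0.01;0 0 0 0 0 0 0.01;0 0 0 0 0 0 0.01;0 0 0 0 0 0 0.01"}}

```text
clock: 24.58
position: [577.2, 268.0, 300.2]
orientation: [179.7, 3.0, 16.9]
force: [-0.3, 0.2, -4.1]
finger_gap: 16.4
```

```bash
python3 bar.py b6 | head -2
```

```text
[577.2 268.  300.2] [179.7   3.   16.9] 24.5833 16.36134856081314 [-0.3  0.2 -4.1]
handle [([376.0, 140.0], 0.84), ([147.0, 194.0], 0.56), ([370.0, 148.0], 0.67)] [574.7 268.2 309.1]
```

View pics/b6s.png

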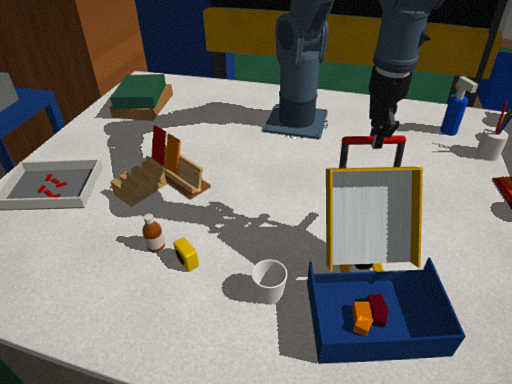

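View pics/b6t.png

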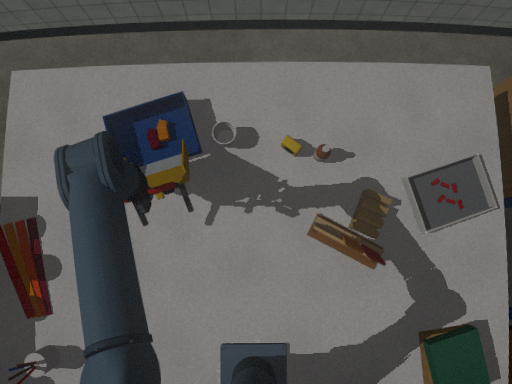

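Both offcuts are in the bin (scene pixels (362,317) and (377,309)). I'm lowering the barrow.

Request:
{"op": "drive_tool", "data": {"moves": "-0.0121 -0.0036 -0.0045 0 0 0 0.01;-0.0121 -0.0036 -0.005 0 0 0 0.01;-0.0121 -0.0036 -0.0058 0 0 0 0.01;-0.0118 -0.0035 -0.0065 0 0 0 0.01;-0.0114 -0.0034 -0.007 0 0 0 0.01;-0.0111 -0.0033 -0.0075 0 0 0 0.01;-0.0108 -0.0032 -0.0082 0 0 0 0.01;-0.0104 -0.0031 -0.0088 0 0 0 0.01;-0.01 -0.003 -0.0093 0 0 0 0.01;-0.0095 -0.0028 -0.0098 0 0 0 0.01;-0.0091 -0.0027 -0.0102 0 0 0 0.01;0 0 0 0 0 0 0.01"}}

```text
clock: 26.33
position: [469.2, 235.8, 233.5]
orientation: [-179.7, 0.1, 16.8]
force: [2.6, 0.5, -8.2]
finger_gap: 16.8
```

Request:
{"op": "drive_tool", "data": {"moves": "-0.0085 -0.0025 -0.0105 0 0 0 0.01;-0.0083 -0.0025 -0.0108 0 0 0 0.01;-0.0078 -0.0023 -0.011 0 0 0 0.01;-0.0073 -0.0022 -0.0114 0 0 0 0.01;-0.0068 -0.002 -0.0117 0 0 0 0.01;-0.0062 -0.0019 -0.012 0 0 0 0.01;-0.0059 -0.0018 -0.0122 0 0 0 0.01;-0.0052 -0.0016 -0.0125 0 0 0 0.01;-0.0047 -0.0014 -0.0127 0 0 0 0.01;0 0 0 0 0 0 0.01"}}

```text
clock: 27.17
position: [406.8, 217.2, 133.8]
orientation: [-179.4, 0.1, 16.8]
force: [-1.4, 0.4, -4.2]
finger_gap: 16.5
```

Request:
{"op": "drive_tool", "data": {"moves": "-0.0035 -0.001 -0.0105 0 0 0 0.01;-0.002 -0.0005 -0.008 0 0 0 0.01;0 0 -0.002 0 0 0 0.01;0 0 0 0 0 0 0.01"}}

```text
clock: 27.5
position: [401.0, 215.5, 117.1]
orientation: [-179.3, 0.5, 16.8]
force: [-1.7, 0.3, -5.2]
finger_gap: 16.8
```

Request:
{"op": "drive_tool", "data": {"moves": "0 0 -0.004 0 0 0 0.01;0 0 0 0 0 0 0.01;0 0 0 0 0 0 0.04;0 0 0 0 0 0 0.04;0 0 0 0 0 0 0.04;0 0 0 0 0 0 0.04;0 0 0.02 0 0 0 0.04;0 0 0.03 0 0 0 0.04;0 0 0.035 0 0 0 0.04;0 0 0.035 0 0 0 0.04;0 0 0.02 0 0 0 0.04;0 0 0 0 0 0 0.04"}}

```text
clock: 28.5
position: [410.8, 217.4, 268.1]
orientation: [-179.2, -0.3, 16.6]
force: [1.0, -0.2, -0.2]
finger_gap: 39.9
```

```bash
python3 bar.py b7|head -3
```

```text
[410.8 217.4 268.1] [-179.2   -0.3   16.6] 28.5 39.89151120525182 [ 1.  -0.2 -0.2]
handle [([345.0, 158.0], 0.74), ([180.0, 258.0], 0.63), ([243.0, 187.0], 0.68)] [400.5 213.1 133. ]
tray_floor [([356.0, 206.0], 0.61), ([168.0, 204.0], 0.86), ([430.0, 176.0], 0.6)] [565.6 258.4 108.1]
```

View pics/b7s.png

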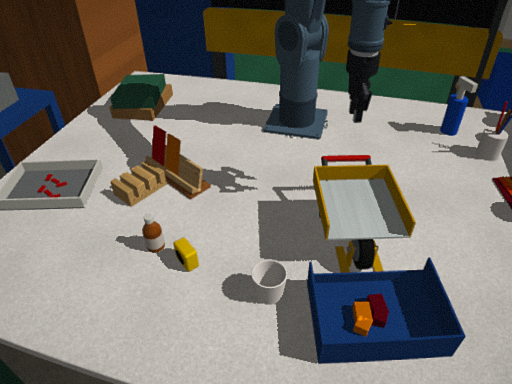

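Request:
{"op": "drive_tool", "data": {"moves": "0.0033 -0.025 0.004 0 0 -0.038 0.06;0.0033 -0.025 0.004 0 0 -0.038 0.06;0.0033 -0.025 0.004 0 0 -0.038 0.06;0.0033 -0.025 0.004 0 0 -0.038 0.06;0.0033 -0.025 0.004 0 0 -0.038 0.06;0.0033 -0.025 0.004 0 0 -0.038 0.06;0.0033 -0.025 0.002 0 0 -0.038 0.06;0.0033 -0.025 0.002 0 0 -0.038 0.06;0.0033 -0.025 0.002 0 0 -0.038 0.06;0.0033 -0.025 0.002 0 0 -0.038 0.06;0.0033 -0.025 0 0 0 -0.038 0.06;0.0033 -0.025 0 0 0 -0.038 0.06;0.0033 -0.025 0 0 0 -0.038 0.06;0.0033 -0.025 0 0 0 -0.038 0.06;0.0033 -0.025 0 0 0 -0.038 0.06;0.0033 -0.025 0 0 0 -0.038 0.06;0.0033 -0.025 0 0 0 -0.038 0.06;0.0033 -0.025 0 0 0 -0.038 0.06;0.0033 -0.025 0 0 0 -0.038 0.06;0 0 0 0 0 0 0.06"}}

```text
clock: 30.92
position: [461.7, -299.1, 303.0]
orientation: [-179.0, -0.4, -28.4]
force: [-0.6, -0.9, -0.2]
finger_gap: 60.0
```

```bash
cat > d.py <<'E'
from h import *
import sys
s=arm.observe();print(np.round(s['position'],1),np.round(s['orientation'],1),s['clock'],s['finger_gap'],np.round(s['force'],1))
P={n:eyes.grab_frame(n) for n in ('scene','top','wrist')}
for n in P: save(P[n],sys.argv[1]+n[0])
cv2.imwrite('pics/'+sys.argv[1]+'W.png',cv2.resize(P['wrist']['pixels'][:,:,::-1],None,fx=1.5,fy=1.5,interpolation=cv2.INTER_CUBIC))
np.save('K.npy',P,allow_pickle=True)
for t in ['rest','rack','pane1']:
  for n in P:
    print(t,n,[(np.round(k['xy']).tolist(),round(k['conf'],2)) for k in spotter.tip_of(t,P[n])[:3]])
E
python3 d.py p1
```

```text
[ 461.7 -299.1  303. ] [-179.    -0.4  -28.4] 30.9167 59.96465544741494 [-0.6 -0.9 -0.2]
rest scene [([180.0, 177.0], 0.84), ([360.0, 249.0], 0.51)]
rest top [([341.0, 248.0], 0.66)]
rest wrist [([229.0, 164.0], 0.63)]
rack scene [([139.0, 191.0], 0.58)]
rack top [([364.0, 212.0], 0.85), ([178.0, 256.0], 0.16)]
rack wrist [([327.0, 185.0], 0.88)]
pane1 scene [([156.0, 149.0], 0.78), ([172.0, 158.0], 0.68)]
pane1 top [([370.0, 251.0], 0.62), ([348.0, 239.0], 0.51)]
pane1 wrist [([243.0, 240.0], 0.8), ([241.0, 180.0], 0.67)]
```

View pics/p1W.png

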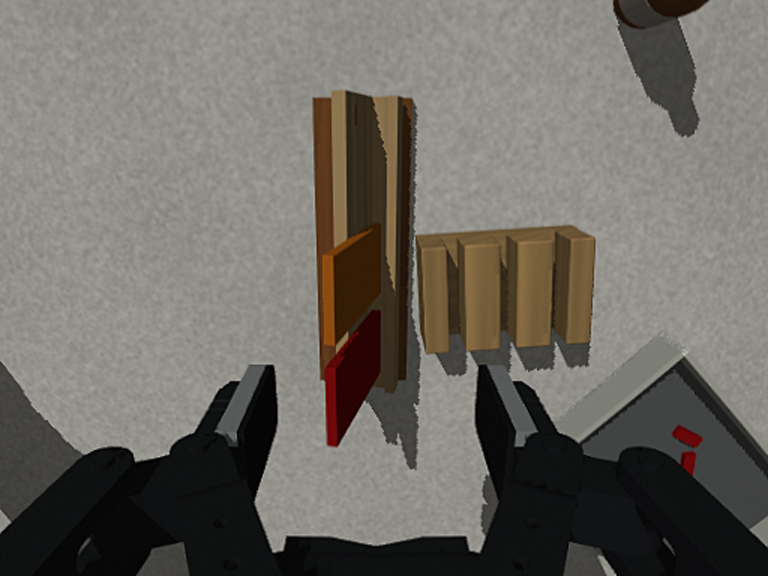

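```bash
cat > crop.py <<'E'
import cv2
a=cv2.imread('pics/p1w.png')[140:305,200:410];cv2.imwrite('pics/p1wc.png',cv2.resize(a,None,fx=3.5,fy=3.5,interpolation=cv2.INTER_CUBIC))
a=cv2.imread('pics/p1s.png')[115:210,100:220];cv2.imwrite('pics/p1sc.png',cv2.resize(a,None,fx=6,fy=6,interpolation=cv2.INTER_CUBIC))
E
python3 crop.py
```

```text
(no output)
```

View pics/p1wc.png

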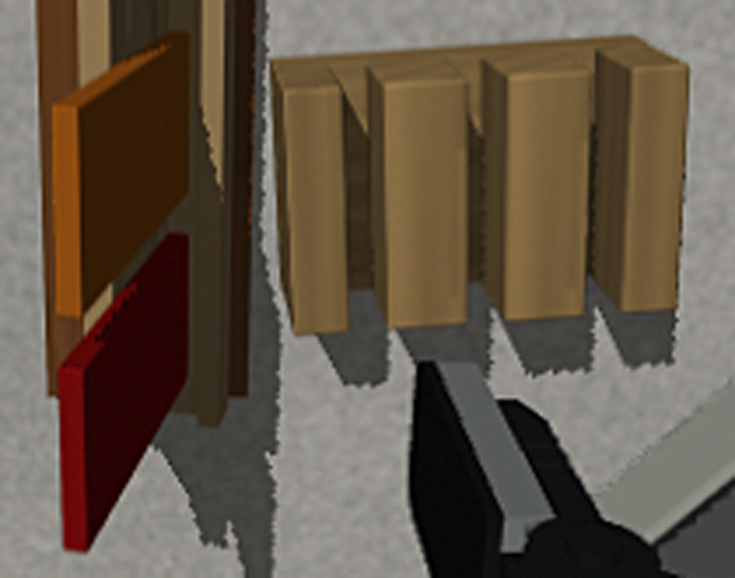

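View pics/p1sc.png

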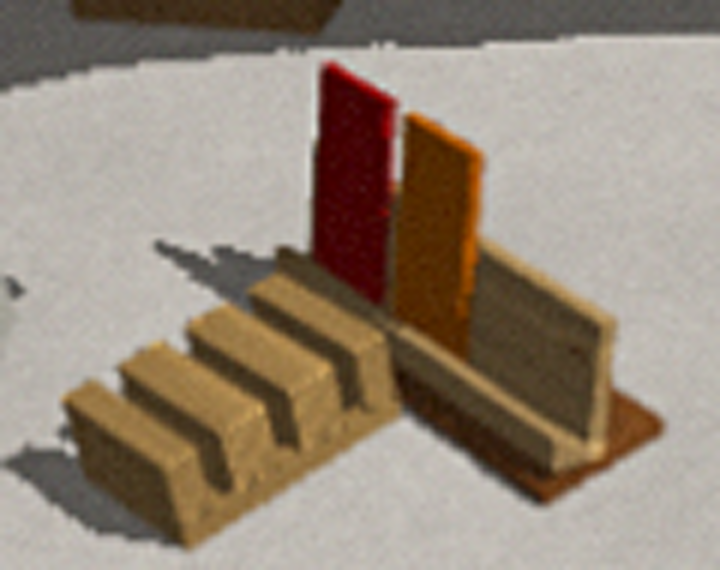

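```bash
cat > fit.py <<'E'
from h import *
from scipy.optimize import least_squares
P=np.load('K.npy',allow_pickle=True).item();W=P['wrist'];S=P['scene']
w=lambda a:np.array(a,float)/3.5+[200,140]-.36
sc=lambda a:np.array(a,float)/6+[100,115]-.42
far=[(285,97),(343,90),(385,85),(467,78),(507,75),(588,68),(630,70),(688,62)]
near=[(295,333),(347,328),(388,327),(467,322),(505,318),(585,313),(625,310),(675,307)]
xs=[-69,-48.5,-35.5,-6.5,6.5,35.5,48.5,69]
M=np.array([(x,45) for x in xs]+[(x,-45) for x in xs],float)
Wd=at_z(W,w(far+near),55)[:,:2]
def T(q,M): c,s=np.cos(q[2]),np.sin(q[2]);return M@np.array([[c,s],[-s,c]])+q[:2]
r=least_squares(lambda q:(T(q,M)-Wd).ravel(),[533,-385,-.45],loss='soft_l1',f_scale=2)
print('rack',r.x[:2].round(1),np.degrees(r.x[2]).round(2));print((T(r.x,M)-Wd).round(1).tolist())
# panes: params: top centre (X,Y,Z), yaw ; lean .26
wr={'amber':[(53,106),(78,106),(60,315),(83,317)],'red':[(60,368),(83,365),(65,548),(87,550)]}
ss={'amber':[(475,157),(407,120)],'red':[(390,102),(325,70)]}
for n in wr:
    def corners(q):
        Rm=R.from_euler('z',q[3])*R.from_euler('y',-.26)
        L=np.array([(-4,30,0),(4,30,0),(-4,-30,0),(4,-30,0)],float)
        return Rm.apply(L)+q[:3]
    def f(q):
        C=corners(q); return np.r_[(proj(W,C)-w(wr[n])).ravel(),(proj(S,C[[1,3]])-sc(ss[n])).ravel()]
    q=least_squares(f,[400,-380,120,-.48]).x
    org=q[:3]+(R.from_euler('z',q[3])*R.from_euler('y',-.26)).apply([0,0,-80])
    print(n,'top',q[:3].round(1),'yaw',np.degrees(q[3]).round(1),'origin',org.round(1),f(q).round(1))
print('rest', [at_z(W,w([p]),55).round() for p in []])
E
python3 fit.py
```

```text
rack [ 533.  -391.9] -23.93
[[-0.1, 3.3], [0.5, 1.9], [-0.8, 1.7], [0.5, 0.7], [0.1, 0.8], [1.4, -0.3], [0.9, 1.8], [1.0, 0.2], [-1.5, -0.9], [0.2, -2.2], [-0.9, -0.9], [0.0, -1.0], [-0.6, -1.2], [-0.2, -0.9], [-1.5, -0.3], [0.8, -1.0]]
amber top [ 423.8 -307.   136.1] yaw -28.0 origin [ 441.9 -316.6   58.7] [-0.7 -0.3  0.3  0.2 -0.7 -0.3  0.5 -0.  -1.   0.5 -1.5 -0.3]
red top [ 388.2 -372.6  137.5] yaw -28.2 origin [ 406.3 -382.3   60.2] [-0.9 -1.1  0.3  0.6 -0.6 -0.3  0.4  0.3 -1.4  0.6 -1.5 -0.6]
rest []
```

Request:
{"op": "drive_tool", "data": {"moves": "-0.008 0 -0.01 -0.04 -0.05 0.004 0.05;-0.011 0 -0.025 -0.03 -0.0575 0 0.05;-0.011 -0.001 -0.03 -0.03 -0.0575 0 0.05;-0.011 -0.001 -0.03 -0.03 -0.0575 0 0.05;-0.006 -0.001 -0.02 0 0 0 0.05;0 0 0 0 0 0 0.05;0 0 0 0 0 0 0.05"}}

```text
clock: 32.1
position: [415.5, -294.7, 185.6]
orientation: [-179.8, -16.0, -27.4]
force: [0.3, 0.8, 0.1]
finger_gap: 50.2
```

```bash
python3 d.py p2 | head -1
```

```text
[ 415.5 -294.7  185.6] [-179.8  -16.   -27.4] 32.1 50.16502968439913 [0.3 0.8 0.1]
```

View pics/p2W.png

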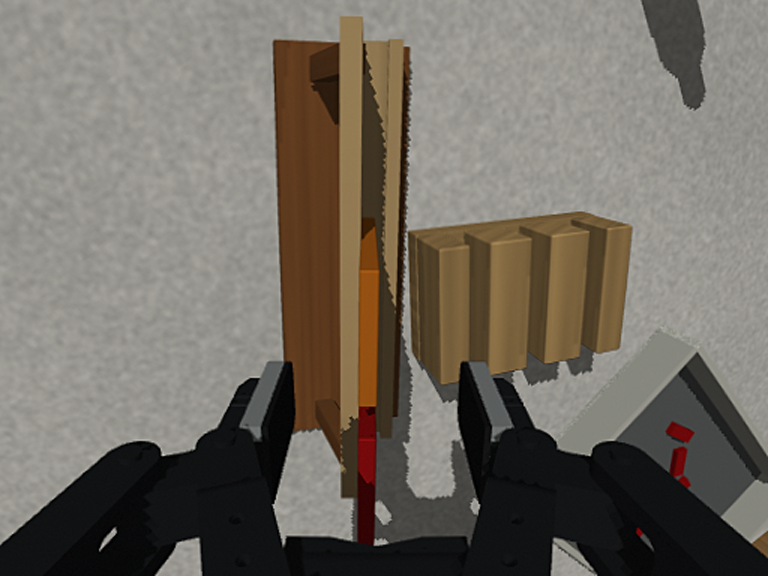

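Request:
{"op": "drive_tool", "data": {"moves": "0.001 -0.008 -0.012 0.009 0.017 -0.01 0.05;0.004 -0.003 -0.022 0 0 0 0.05;0.004 -0.003 -0.022 0 0 0 0.05;0.003 -0.002 -0.015 0 0 0 0.05;0 0 0 0 0 0 0.05;0 0 0 0 0 0 0.05"}}

```text
clock: 33.2
position: [430.5, -311.8, 113.1]
orientation: [-179.7, -15.1, -27.9]
force: [0.1, -0.8, 0.3]
finger_gap: 50.0
```

Request:
{"op": "drive_tool", "data": {"moves": "0.001 0 -0.009 0 0 0 0.05;0.0005 0 -0.007 0 0 0 0.05;0 0 0 0 0 0 0.05;0 0 0 0 0 0 0.05"}}

```text
clock: 33.53
position: [432.8, -312.5, 99.4]
orientation: [-179.7, -15.3, -27.9]
force: [0.5, 0.6, -0.3]
finger_gap: 50.1
```

```bash
python3 d.py p3 | head -1
```

```text
[ 432.8 -312.5   99.4] [-179.7  -15.3  -27.9] 33.5333 50.067138280518535 [ 0.5  0.6 -0.3]
```

View pics/p3W.png

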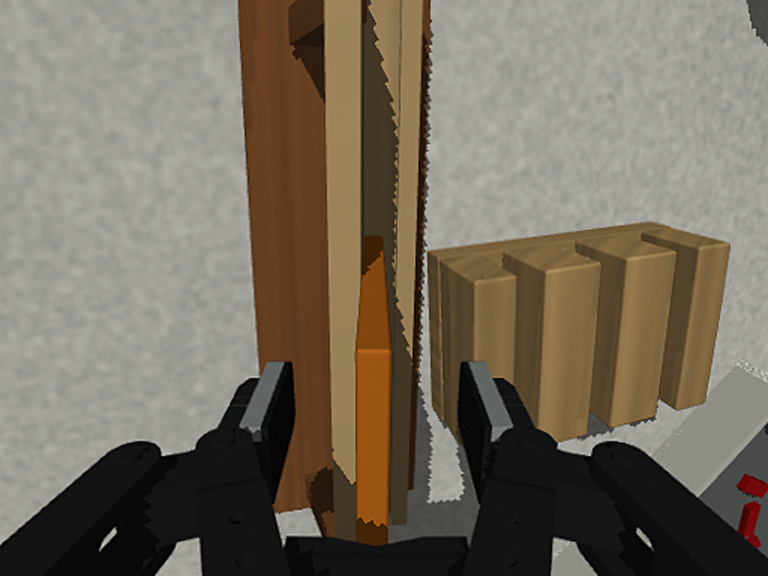

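Request:
{"op": "drive_tool", "data": {"moves": "0 0 0 0 0 0 0.03;0 0 0 0 0 0 0.02;0 0 0 0 0 0 0.012;0 0 0 0 0 0 0.002;0 0 0 0 0 0 0.002;0 0 0 0 0 0 0.002;0 0 0 0 0 0 0.002;0 0 0 0 0 0 0.002;0 0 0.01 0 0 0 0.002;0 0 0.03 0 0 0 0.002;0 0 0.035 0 0 0 0.002;0 0 0.035 0 0 0 0.002;0 0 0 0 0 0 0.002;0 0 0 0 0 0 0.002", "force": 50}}

```text
clock: 35.3
position: [429.3, -310.6, 210.3]
orientation: [-179.7, -14.7, -27.9]
force: [-0.6, 0.6, -2.0]
finger_gap: 7.2
```

Request:
{"op": "drive_tool", "data": {"moves": "0.012 -0.008 0.002 0.0244 0.045 0.014 0.002;0.017 -0.012 0.002 0.0244 0.045 0.014 0.002;0.017 -0.012 0.002 0.0244 0.045 0.014 0.002;0.017 -0.012 0 0.0244 0.045 0.014 0.002;0.017 -0.012 0 0.0244 0.045 0.014 0.002;0.017 -0.012 0 0 0 0 0.002;0.017 -0.012 0 0 0 0 0.002;0.015 -0.01 0 0 0 0 0.002;0 0 0 0 0 0 0.002;0 0 0 0 0 0 0.002"}}

```text
clock: 36.13
position: [558.5, -396.5, 197.0]
orientation: [-178.0, 1.8, -23.7]
force: [-0.7, -0.2, -1.8]
finger_gap: 7.4
```

```bash
python3 d.py p4 | head -1; cat > crop.py <<'E'
import cv2,sys
n,a,b,c,d,f,o=sys.argv[1:];a,b,c,d=map(int,(a,b,c,d));f=float(f)
cv2.imwrite(f'pics/{o}.png',cv2.resize(cv2.imread(f'pics/{n}.png')[a:b,c:d],None,fx=f,fy=f,interpolation=cv2.INTER_CUBIC))
E
python3 crop.py p4s 100 210 80 240 4.5 p4sc
```

```text
[ 558.5 -396.5  197. ] [-178.     1.8  -23.7] 36.1333 7.407067224858957 [-0.7 -0.2 -1.8]
```

View pics/p4W.png

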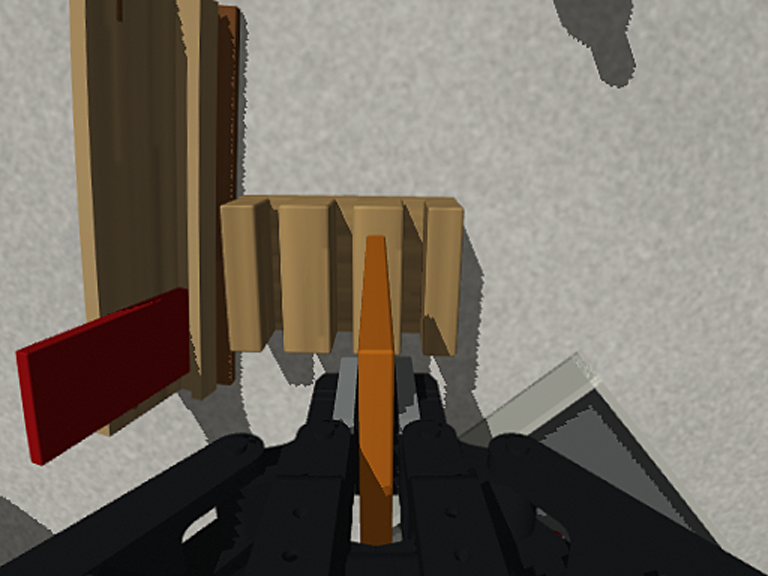

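View pics/p4sc.png

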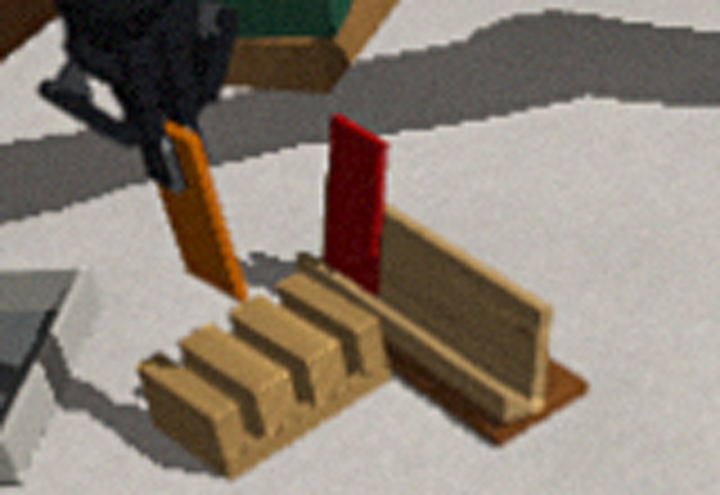

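```bash
cat > e.py <<'E'
from h import *
from scipy.optimize import least_squares
P=np.load('K.npy',allow_pickle=True).item();W=P['wrist']
s=arm.observe();t=s['position'];Rt=R.from_euler('xyz',s['orientation'],degrees=True)
w=lambda a:np.array(a,float)/1.5-.17
z=t[2]
ft=at_z(W,w([(376,350)]),z+40)[0];fb=at_z(W,w([(376,237)]),z-80)[0]
print('tool frame far top',Rt.inv().apply(ft-t).round(1),'far bot',Rt.inv().apply(fb-t).round(1))
far=[(222,206),(268,205),(280,206),(335,206),(355,206),(402,206),(426,208),(463,207)]
near=[(235,350),(266,350),(285,352),(328,353),(425,354),(455,354)]
xs=[-69,-48.5,-35.5,-6.5,6.5,35.5,48.5,69];xn=[-69,-48.5,-35.5,-6.5,48.5,69]
M=np.array([(x,45) for x in xs]+[(x,-45) for x in xn],float)
Wd=at_z(W,w(far+near),55)[:,:2]
def T(q,M): c,s=np.cos(q[2]),np.sin(q[2]);return M@np.array([[c,s],[-s,c]])+q[:2]
r=least_squares(lambda q:(T(q,M)-Wd).ravel(),[533,-385,-.45],loss='soft_l1',f_scale=2)
print('rack',r.x[:2].round(1),np.degrees(r.x[2]).round(2));print((T(r.x,M)-Wd).round(1).tolist())
print('slots',T(r.x,np.array([(-42,0),(0,0),(42,0)])).round(1).tolist())
E
python3 e.py
```

```text
tool frame far top [ -0.1 -30.5 -39. ] far bot [ -0.4 -28.7  81.1]
rack [ 534.2 -393.4] -24.23
[[-0.0, 1.5], [-5.7, 3.2], [0.2, 1.1], [-1.8, 1.7], [-0.2, 0.8], [2.3, -0.7], [2.3, 0.3], [2.0, -0.5], [-2.6, 0.1], [-1.7, -0.9], [-0.0, -0.6], [2.5, -1.7], [-1.0, -0.9], [1.2, -2.3]]
slots [[495.9, -376.2], [534.2, -393.4], [572.5, -410.6]]
```

Request:
{"op": "drive_tool", "data": {"moves": "0.006 -0.006 -0.008 -0.022 -0.008 0 0.002;0.006 -0.006 -0.012 -0.022 -0.008 0 0.002;0 0 -0.012 0 0 0 0.002;0 0 -0.008 0 0 0 0.002;0 0 0 0 0 0 0.002;0 0 0 0 0 0 0.002"}}

```text
clock: 37.23
position: [571.0, -408.2, 158.4]
orientation: [-179.9, -0.3, -23.7]
force: [0.3, -0.1, -0.7]
finger_gap: 7.3
```

Request:
{"op": "drive_tool", "data": {"moves": "0.0005 -0.001 -0.006 0 0.005 -0.004 0.002;0 0 -0.005 0 0 0 0.002;0 0 0 0 0 0 0.002;0 0 0 0 0 0 0.002"}}

```text
clock: 37.57
position: [571.3, -409.6, 147.2]
orientation: [179.9, 0.0, -23.9]
force: [0.0, -0.5, -1.7]
finger_gap: 7.2
```

```bash
python3 d.py p5 | head -1; python3 crop.py p5s 100 210 80 240 4.5 p5sc
```

```text
[ 571.3 -409.6  147.2] [179.9   0.  -23.9] 37.5667 7.156569835248793 [ 0.  -0.5 -1.7]
```

View pics/p5W.png

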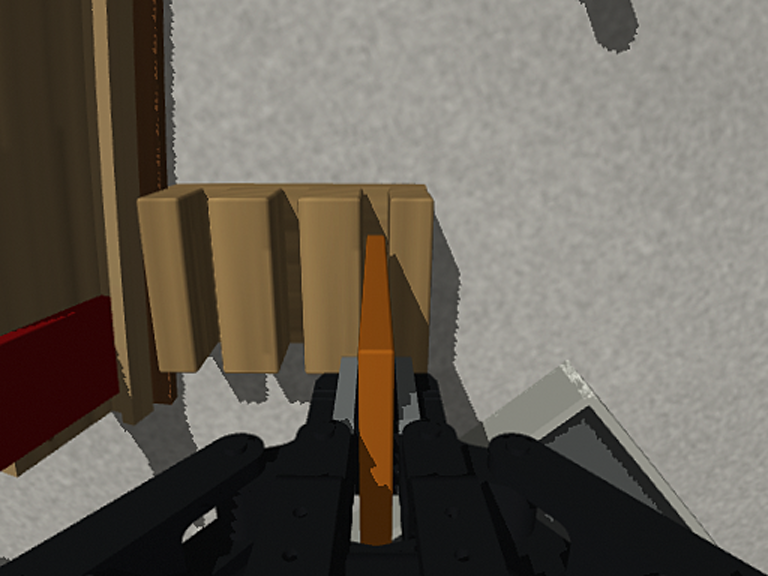

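View pics/p5sc.png

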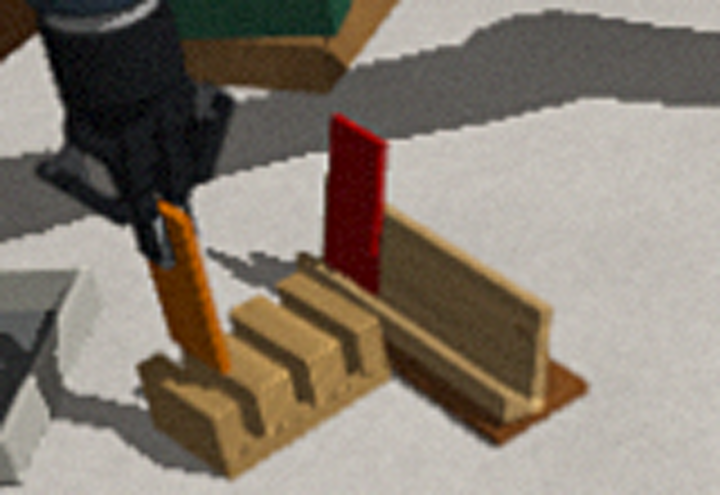

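Request:
{"op": "drive_tool", "data": {"moves": "0.0008 0.0018 -0.008 0 0 0 0.002;0 0 -0.01 0 0 0 0.002;0 0 -0.01 0 0 0 0.002;0 0 -0.006 0 0 0 0.002;0 0 0 0 0 0 0.002;0 0 0 0 0 0 0.002"}}

```text
clock: 38.67
position: [571.7, -406.6, 108.2]
orientation: [180.0, 0.1, -23.9]
force: [-0.3, -0.2, -0.9]
finger_gap: 7.4
```

Request:
{"op": "drive_tool", "data": {"moves": "0.0004 -0.0005 -0.006 0 0 0 0.002;0 0 -0.004 0 0 0 0.002;0 0 -0.002 0 0 0 0.002;0 0 0 0 0 0 0.002;0 0 0 0 0 0 0.002"}}

```text
clock: 39.08
position: [572.1, -407.5, 94.9]
orientation: [180.0, 0.1, -23.9]
force: [0.3, 0.5, -1.4]
finger_gap: 7.4
```

Request:
{"op": "drive_tool", "data": {"moves": "0 0 -0.002 0 0 0 0.002;0 0 -0.001 0 0 0 0.002;0 0 0 0 0 0 0.002;0 0 0 0 0 0 0.002"}}

```text
clock: 39.42
position: [572.9, -408.5, 94.4]
orientation: [180.0, -0.0, -23.9]
force: [-0.3, -0.7, -1.8]
finger_gap: 7.2
```

Request:
{"op": "drive_tool", "data": {"moves": "0 0 -0.004 0 0 0 0.002;0 0 0 0 0 0 0.002;0 0 0 0 0 0 0.002"}}

```text
clock: 39.67
position: [573.3, -410.0, 94.2]
orientation: [179.9, -0.2, -24.0]
force: [-0.2, 0.3, -1.7]
finger_gap: 7.5
```

```bash
python3 d.py p6 | head -1; python3 crop.py p6s 100 210 80 240 4.5 p6sc
```

```text
[ 573.3 -410.    94.2] [179.9  -0.2 -24. ] 39.6667 7.539429496735863 [-0.2  0.3 -1.7]
```

View pics/p6W.png

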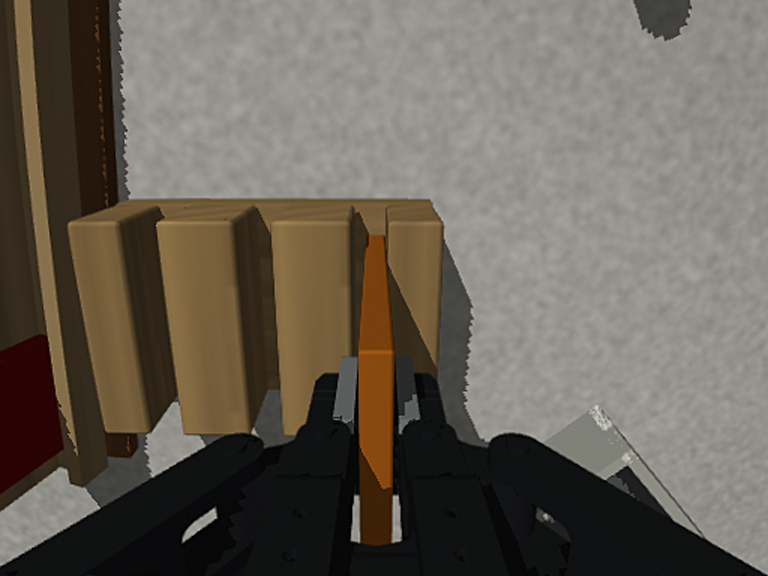

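View pics/p6sc.png

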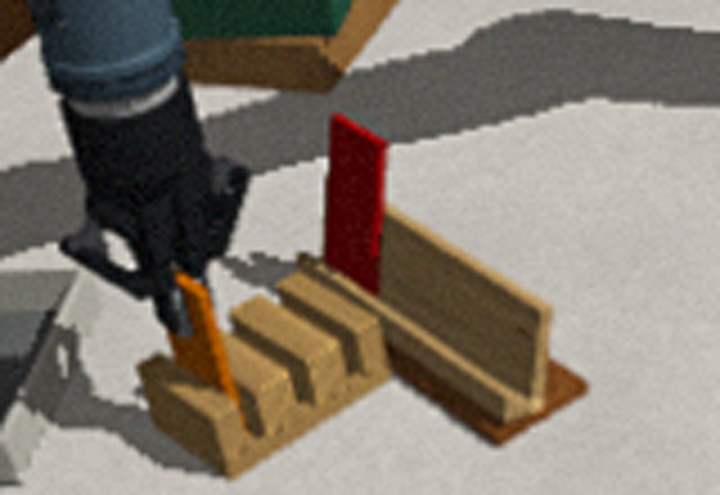

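Request:
{"op": "drive_tool", "data": {"moves": "0 0 0 0 0 0 0.012;0 0 0 0 0 0 0.018;0 0 0 0 0 0 0.024;0 0 0 0 0 0 0.024;0 0 0 0 0 0 0.024;0 0 0.015 0 0 0 0.024;0 0 0.025 0 0 0 0.024;0 0 0.035 0 0 0 0.024;0 0 0.035 0 0 0 0.03;0 0 0 0 0 0 0.03;0 0 0 0 0 0 0.03"}}

```text
clock: 41.18
position: [573.8, -410.6, 214.4]
orientation: [179.9, -0.4, -24.0]
force: [-0.8, 0.7, -0.2]
finger_gap: 29.7
```

```bash
python3 d.py p7 | head -1; python3 crop.py p7s 100 210 80 240 4.5 p7sc
```

```text
[ 573.8 -410.6  214.4] [179.9  -0.4 -24. ] 41.1833 29.68810609572037 [-0.8  0.7 -0.2]
```

View pics/p7W.png

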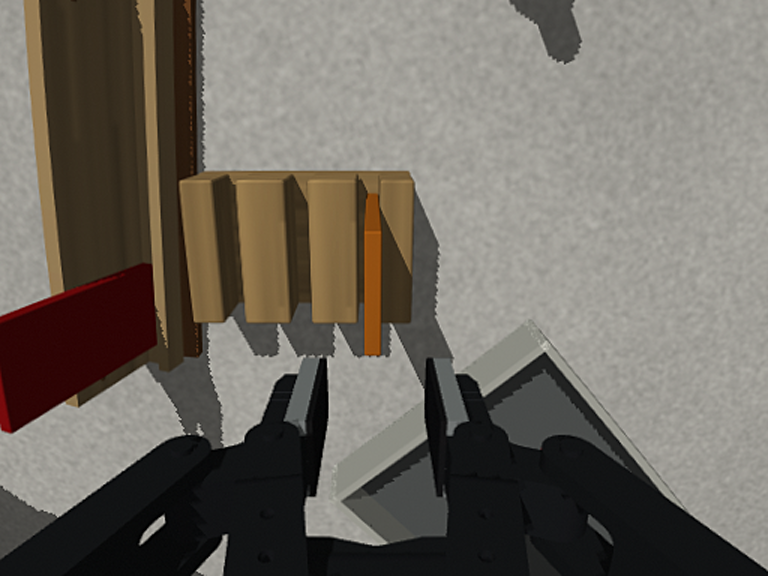

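View pics/p7sc.png

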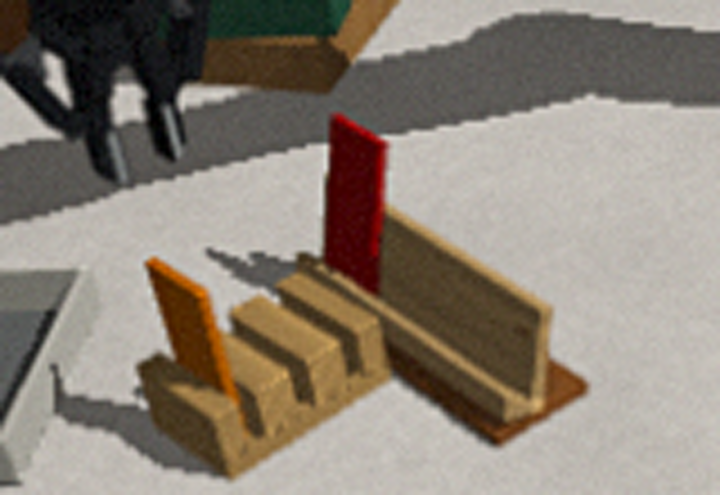

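```bash
cat > e2.py <<'E'
from h import *
P=np.load('K.npy',allow_pickle=True).item();W=P['wrist']
w=lambda a:np.array(a,float)/1.5-.17
for z in (130,135,140,145):
    a=at_z(W,w([(373,231),(372,355)]),z); print(z,np.linalg.norm(a[0]-a[1]).round(1),a.mean(0).round(1))
print(at_z(W,w([(388,177),(383,322),(357,182),(357,320)]),55).round(1))
E
python3 e2.py
```

```text
130 60.8 [ 573.5 -411.   130. ]
135 59.5 [ 574.3 -409.4  135. ]
140 58.1 [ 575.  -407.8  140. ]
145 56.8 [ 575.7 -406.3  145. ]
[[ 600.6 -372.6   55. ]
 [ 561.7 -453.7   55. ]
 [ 583.1 -368.    55. ]
 [ 547.4 -445.8   55. ]]
```

Request:
{"op": "drive_tool", "data": {"moves": "-0.02 0.005 0 0 0 -0.01 0.05;-0.026 0.006 0 0 0 -0.02 0.05;-0.026 0.006 0 -0.024 -0.046 -0.02 0.05;-0.026 0.006 0 -0.024 -0.046 -0.02 0.05;-0.026 0.006 0 -0.024 -0.046 0 0.05;-0.026 0.006 0 -0.024 -0.046 0 0.05;-0.026 0.006 0 -0.024 -0.046 0 0.05;-0.02 0.004 0 0 0 0 0.05;0 0 0 0 0 0 0.05;0 0 0 0 0 0 0.05"}}

```text
clock: 42.62
position: [368.6, -360.3, 208.0]
orientation: [179.8, -15.7, -28.1]
force: [0.4, -0.5, -0.6]
finger_gap: 50.0
```

```bash
python3 d.py p8 | head -1
```

```text
[ 368.6 -360.3  208. ] [179.8 -15.7 -28.1] 42.6167 49.97144650243408 [ 0.4 -0.5 -0.6]
```

View pics/p8W.png

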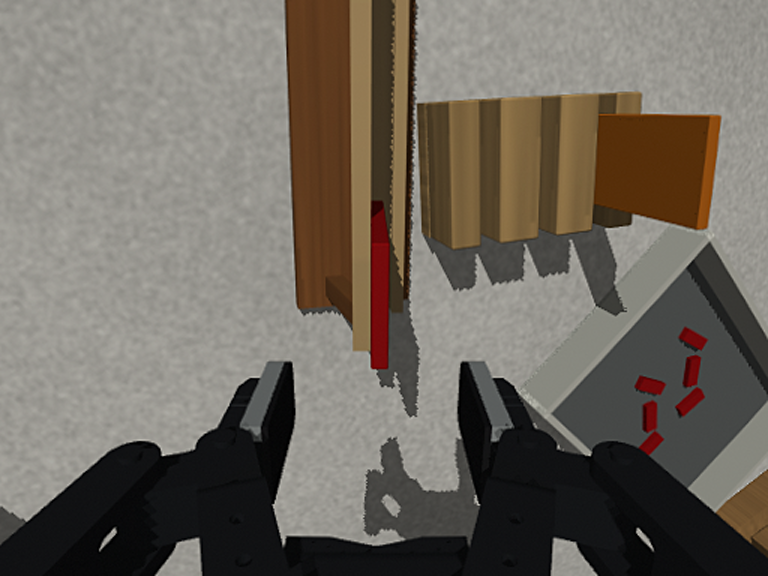

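Request:
{"op": "drive_tool", "data": {"moves": "0.006 -0.004 -0.014 0.005 0.01 0 0.05;0.005 -0.003 -0.024 0 0 0 0.05;0.005 -0.003 -0.024 0 0 0 0.05;0.005 -0.003 -0.02 0 0 0 0.05;0.002 -0.001 -0.01 0 0 0 0.05;0 0 0 0 0 0 0.05;0 0 0 0 0 0 0.05"}}

```text
clock: 43.8
position: [395.2, -375.9, 112.2]
orientation: [179.8, -15.2, -28.0]
force: [0.2, 0.2, 0.3]
finger_gap: 49.8
```

```bash
python3 d.py p9 | head -1
```

```text
[ 395.2 -375.9  112.2] [179.8 -15.2 -28. ] 43.8 49.834591843663866 [0.2 0.2 0.3]
```

View pics/p9W.png

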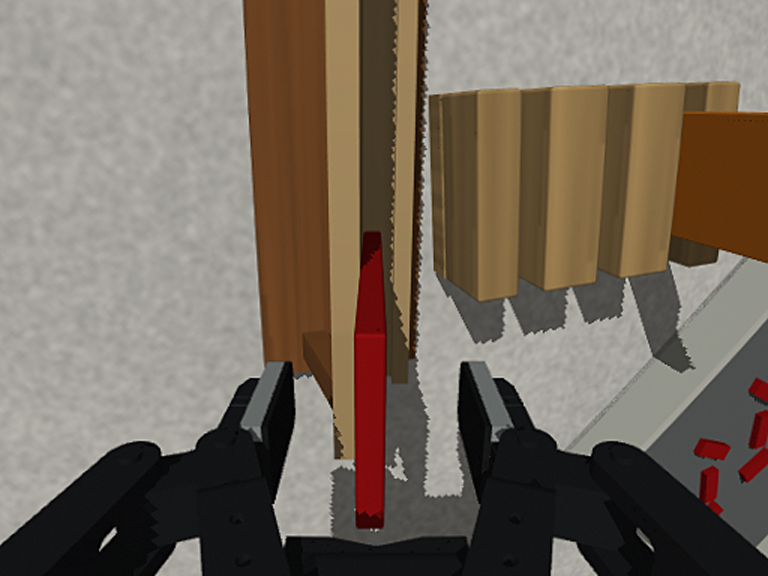

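Request:
{"op": "drive_tool", "data": {"moves": "0 0 -0.008 0 0 0 0.05;0 0 -0.006 0 0 0 0.05;0 0 0 0 0 0 0.05;0 0 0 0 0 0 0.03;0 0 0 0 0 0 0.02;0 0 0 0 0 0 0.012;0 0 0 0 0 0 0.002;0 0 0 0 0 0 0.002;0 0 0 0 0 0 0.002;0 0 0 0 0 0 0.002;0 0 0 0 0 0 0.002"}}

```text
clock: 45.32
position: [397.3, -376.8, 97.8]
orientation: [179.7, -15.4, -27.9]
force: [1.1, -0.7, -0.7]
finger_gap: 7.7
```

Request:
{"op": "drive_tool", "data": {"moves": "0 0 0.01 0 0 0 0.002;0 0 0.03 0 0 0 0.002;0 0 0.035 0 0 0 0.002;0 0 0.035 0 0 0 0.002;0.008 0 0.01 0.0244 0.045 0.014 0.002;0.016 0 0.002 0.0244 0.045 0.014 0.002;0.016 0 0.002 0.0244 0.045 0.014 0.002;0.016 0 0 0.0244 0.045 0.014 0.002;0.016 0 0 0.0244 0.045 0.014 0.002;0.014 0 0 0 0 0 0.002;0 0 0 0 0 0 0.002;0 0 0 0 0 0 0.002"}}

```text
clock: 46.32
position: [478.9, -371.6, 224.1]
orientation: [-179.5, 0.7, -24.1]
force: [-1.2, 0.3, -1.8]
finger_gap: 7.3
```

```bash
python3 d.py p10 | head -1
```

```text
[ 478.9 -371.6  224.1] [-179.5    0.7  -24.1] 46.3167 7.301292091988316 [-1.2  0.3 -1.8]
```

View pics/p10W.png

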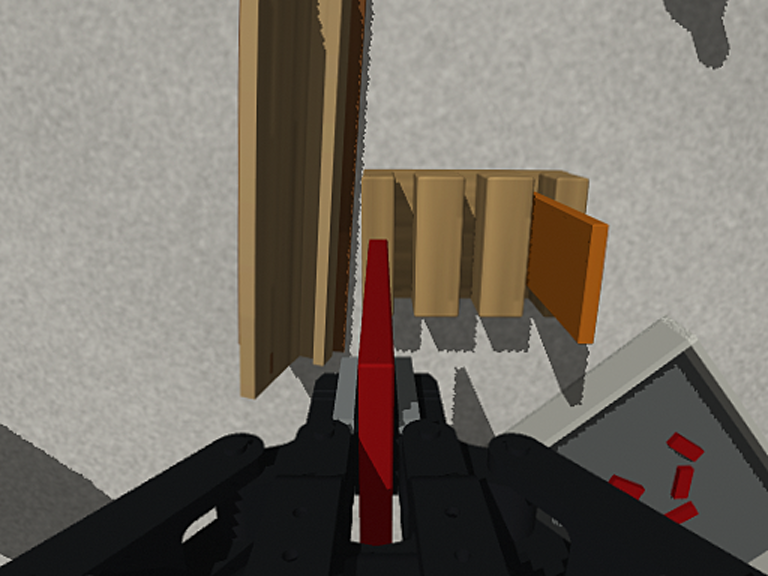

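```bash
cat > e3.py <<'E'
from h import *
from scipy.optimize import least_squares
P=np.load('K.npy',allow_pickle=True).item();W=P['wrist']
s=arm.observe();t=s['position'];Rt=R.from_euler('xyz',s['orientation'],degrees=True)
w=lambda a:np.array(a,float)/1.5-.17
wt=w([(359,364),(393,364),(369,240),(388,240)])
def f(q): # y offset far edge, top distance, x
    C=np.array([(q[2]-4,q[0],-q[1]),(q[2]+4,q[0],-q[1]),(q[2]-4,q[0],120-q[1]),(q[2]+4,q[0],120-q[1])])
    return (proj(W,Rt.apply(C)+t)-wt).ravel()
q=least_squares(f,[-30,40,0]).x;print('far y, top above TCP, x',q.round(1),f(q).round(1))
far=[(395,177),(414,177),(465,177),(480,177),(533,178)]
near=[(414,315),(459,316),(479,316),(527,316)]
M=np.array([(x,45) for x in (-48.5,-35.5,-6.5,6.5,35.5)]+[(x,-45) for x in (-35.5,-6.5,6.5,35.5)],float)
Wd=at_z(W,w(far+near),55)[:,:2]
def T(q,M): c,s=np.cos(q[2]),np.sin(q[2]);return M@np.array([[c,s],[-s,c]])+q[:2]
r=least_squares(lambda q:(T(q,M)-Wd).ravel(),[533,-385,-.45],loss='soft_l1',f_scale=2)
print('rack',r.x[:2].round(1),np.degrees(r.x[2]).round(2));print((T(r.x,M)-Wd).round(1).tolist())
print('slots',T(r.x,np.array([(-42,0),(0,0),(42,0)])).round(1).tolist())
E
python3 e3.py
```

```text
far y, top above TCP, x [-27.2  40.2   0.2] [-0.3 -0.1  1.5 -0.1 -0.9  0.2 -1.4  0.2]
rack [ 532.7 -392.9] -23.21
[[-0.9, 0.5], [0.7, 0.0], [-0.5, 1.0], [3.2, -0.5], [0.9, 1.4], [-0.5, -1.9], [-0.1, -0.8], [0.0, -0.7], [-1.8, 0.7]]
slots [[494.1, -376.3], [532.7, -392.9], [571.3, -409.4]]
```

Request:
{"op": "drive_tool", "data": {"moves": "0.008 0 -0.01 -0.013 -0.007 0 0.002;0.0085 -0.001 -0.02 0 0 0 0.002;0 0 -0.02 0 0 0 0.002;0 0 -0.015 0 0 0 0.002;0 0 -0.006 0 0 0 0.002;0 0 0 0 0 0 0.002;0 0 0 0 0 0 0.002"}}

```text
clock: 47.5
position: [497.0, -373.6, 152.9]
orientation: [180.0, -0.3, -24.2]
force: [0.5, -0.6, -1.0]
finger_gap: 7.5
```

```bash
python3 d.py p11 | head -1
```

```text
[ 497.  -373.6  152.9] [180.   -0.3 -24.2] 47.5 7.5326078267655365 [ 0.5 -0.6 -1. ]
```

View pics/p11W.png

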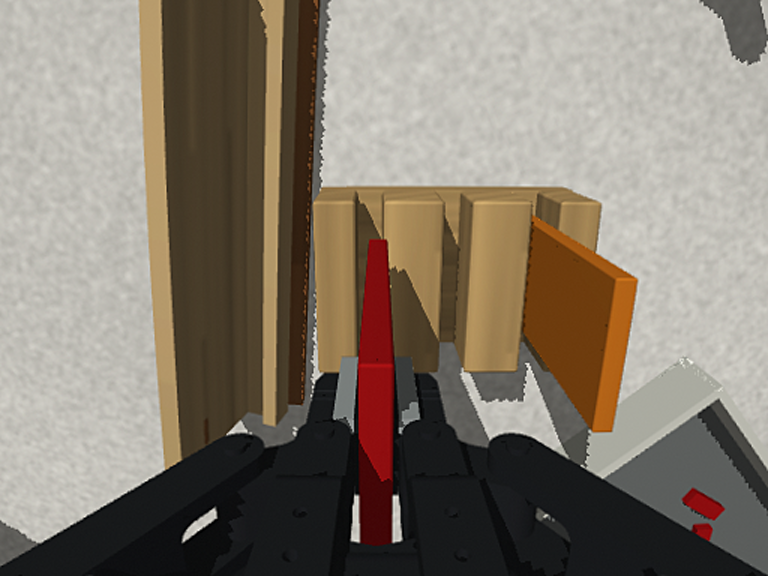

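Request:
{"op": "drive_tool", "data": {"moves": "-0.003 0.0008 -0.004 0 0 0 0.002;-0.0005 0 -0.002 0 0 0 0.002;0 0 0 0 0 0 0.002;0 0 0 0 0 0 0.002"}}

```text
clock: 48.43
position: [493.1, -372.6, 146.0]
orientation: [180.0, -0.3, -24.2]
force: [1.0, -0.3, -1.2]
finger_gap: 7.7
```

```bash
python3 d.py p12 | head -1;python3 crop.py p12w 110 260 190 320 4 p12c
```

```text
[ 493.1 -372.6  146. ] [180.   -0.3 -24.2] 48.4333 7.670160701291278 [ 1.  -0.3 -1.2]
```

View pics/p12c.png

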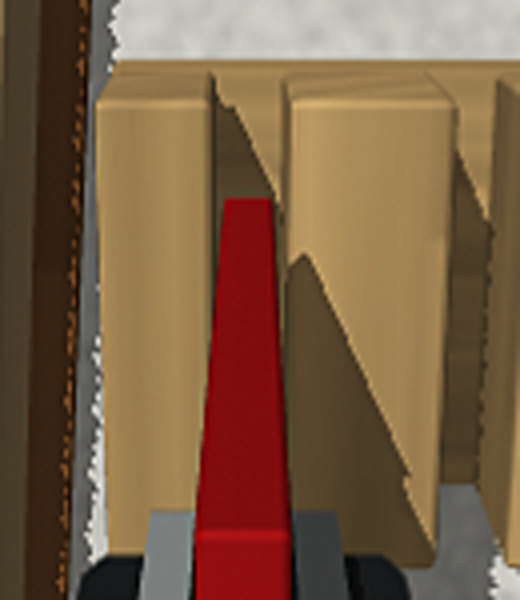

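Request:
{"op": "drive_tool", "data": {"moves": "0.0014 0.0036 -0.006 0 0.004 0.004 0.002;0 0 -0.01 0 0 0 0.002;-0.0003 0 -0.01 0 0 0 0.002;-0.0003 0 -0.006 0 0 0 0.002;0 0 0 0 0 0 0.002;0 0 0 0 0 0 0.002"}}

```text
clock: 49.53
position: [493.9, -367.8, 109.7]
orientation: [179.9, -0.0, -23.9]
force: [1.0, -1.9, -1.6]
finger_gap: 7.3
```

```bash
python3 d.py p13 | head -1;python3 crop.py p13w 110 260 190 320 4 p13c
```

```text
[ 493.9 -367.8  109.7] [179.9  -0.  -23.9] 49.5333 7.3233593759809565 [ 1.  -1.9 -1.6]
```

View pics/p13c.png

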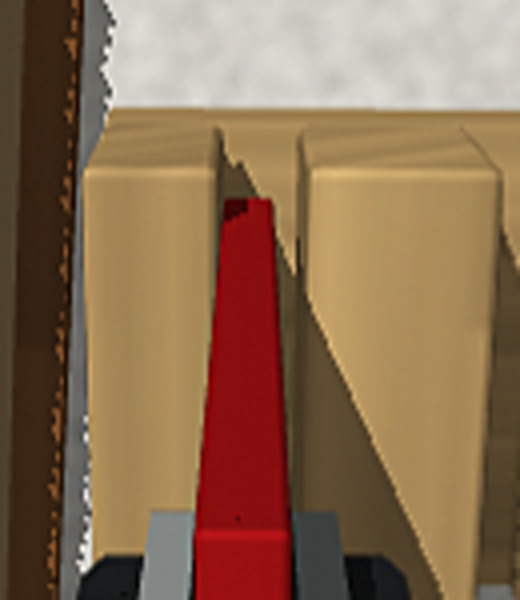

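Request:
{"op": "drive_tool", "data": {"moves": "0.0012 -0.0007 -0.005 0 0 0 0.002;0 0 -0.005 0 0 0 0.002;0 0 -0.004 0 0 0 0.002;0 0 -0.001 0 0 0 0.002;0 0 0 0 0 0 0.002"}}

```text
clock: 50.55
position: [495.6, -368.5, 93.7]
orientation: [179.9, -0.1, -23.8]
force: [-0.2, -0.2, -1.1]
finger_gap: 7.5
```

Request:
{"op": "drive_tool", "data": {"moves": "0 0 0 0 0 0 0.012;0 0 0 0 0 0 0.018;0 0 0 0 0 0 0.024;0 0 0 0 0 0 0.024;0 0 0 0 0 0 0.024;0 0 0.015 0 0 0 0.024;0 0 0.025 0 0 0 0.024;0 0 0.035 0 0 0 0.024;0 0 0.035 0 0 0 0.03;0 0 0.03 0 0 0 0.03;0 0 0 0 0 0 0.03"}}

```text
clock: 51.47
position: [493.3, -369.1, 244.2]
orientation: [179.8, -0.0, -24.0]
force: [0.7, -1.6, 0.6]
finger_gap: 30.2
```

```bash
python3 d.py p14 | head -1; python3 crop.py p14s 100 210 80 240 4.5 p14sc
```

```text
[ 493.3 -369.1  244.2] [179.8  -0.  -24. ] 51.4667 30.20575685631 [ 0.7 -1.6  0.6]
```

View pics/p14W.png

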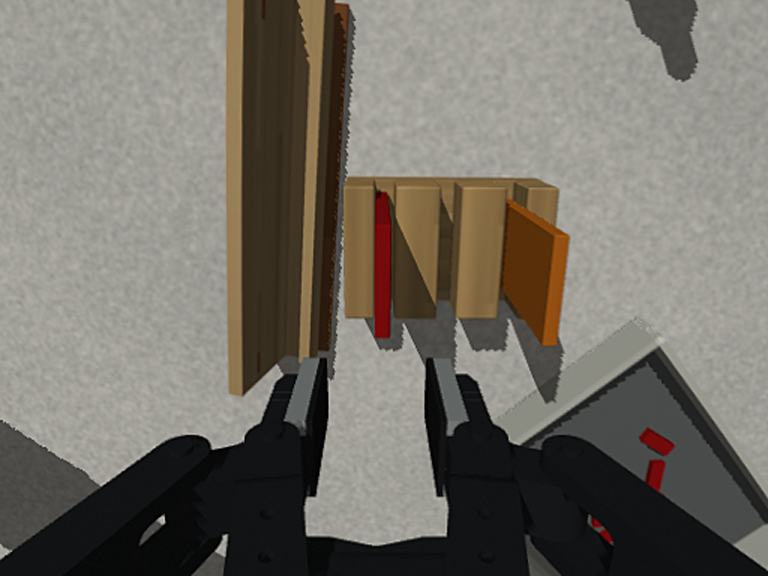

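View pics/p14sc.png

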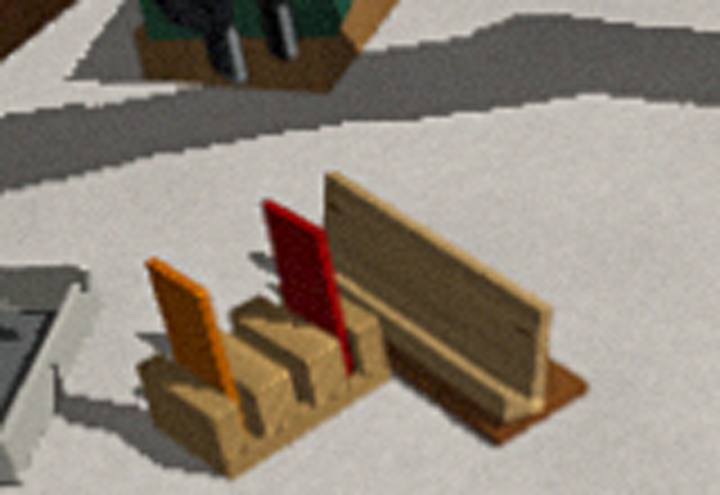

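View pics/p14s.png

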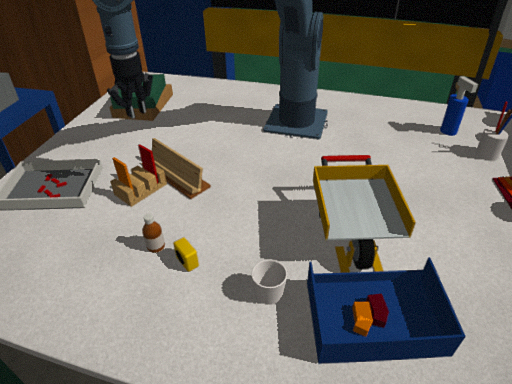

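View pics/p14t.png

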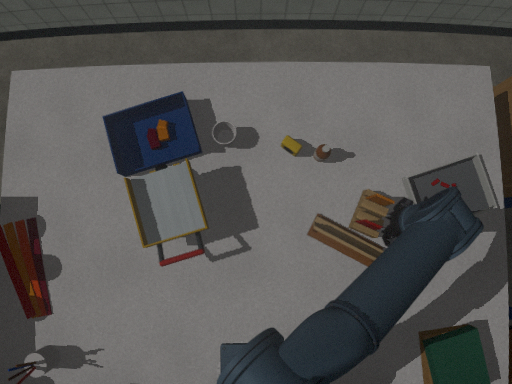

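```bash
cat > e4.py <<'E'
from h import *
P=np.load('K.npy',allow_pickle=True).item();W=P['wrist']
w=lambda a:np.array(a,float)/1.5-.17
u=np.array([.406,.914,0])
for n,c in (('red',[(383,223),(383,338)]),('amber',[(562,235),(550,345)])):
  for z in (130,135,140):
    a=at_z(W,w(c),z); print(n,z,np.linalg.norm(a[0]-a[1]).round(1),a.mean(0).round(1),'along',(a@u).round(1))
print('bottom far red z15',(at_z(W,w([(382,192)]),15)@u).round(1))
r=at_z(W,w([(360,186),(415,186),(480,186),(360,317),(415,317),(478,317)]),55)
print('rack far/near along',(r@u).round(1))
E
python3 e4.py
```

```text
red 130 61.8 [ 494.9 -370.4  130. ] along [-106.7 -168.5]
red 135 60.5 [ 495.5 -368.9  135. ] along [-105.7 -166.3]
red 140 59.3 [ 496.1 -367.4  140. ] along [-104.8 -164.1]
amber 130 60.2 [ 574.9 -411.4  130. ] along [-112.5 -172.7]
amber 135 59.0 [ 573.9 -409.1  135. ] along [-111.4 -170.4]
amber 140 57.8 [ 572.9 -406.8  140. ] along [-110.3 -168.1]
bottom far red z15 [-107.1]
rack far/near along [ -97.9  -97.8  -97.7 -186.1 -186.  -186. ]
```

Request:
{"op": "drive_tool", "data": {"moves": "0.001 0 -0.015 0 0 0 0.026;0 0 -0.025 0 0 0 0.026;0 0 -0.025 0 0 0 0.026;0 0 -0.012 0 0 0 0.026;0 0 0 0 0 0 0.026;0 0 0 0 0 0 0.026"}}

```text
clock: 52.57
position: [492.7, -367.1, 157.5]
orientation: [179.9, 0.5, -24.0]
force: [0.6, -0.3, -0.2]
finger_gap: 26.4
```

```bash
python3 d.py p15 | head -1
```

```text
[ 492.7 -367.1  157.5] [179.9   0.5 -24. ] 52.5667 26.36897861506377 [ 0.6 -0.3 -0.2]
```

Request:
{"op": "drive_tool", "data": {"moves": "0.0026 -0.002 -0.008 0 0 0 0.026;0 0 -0.018 0 0 0 0.026;0 0 -0.018 0 0 0 0.026;0 0 -0.009 0 0 0 0.026;0 0 0 0 0 0 0.026;0 0 0 0 0 0 0.026"}}

```text
clock: 53.67
position: [496.9, -369.9, 101.7]
orientation: [179.9, 0.3, -23.9]
force: [-0.5, -0.4, 0.5]
finger_gap: 26.1
```

Request:
{"op": "drive_tool", "data": {"moves": "-0.001 0.0005 -0.002 0 0 0 0.026;0 0 0 0 0 0 0.015;0 0 0 0 0 0 0.01;0 0 0 0 0 0 0.002;0 0 0 0 0 0 0.002;0 0 0 0 0 0 0.002;0 0 0 0 0 0 0.002;0 0 0.003 0 0 0 0.002;0 0 0.002 0 0 0 0.002;0 0 0 0 0 0 0.002"}}

```text
clock: 54.5
position: [496.8, -370.1, 107.5]
orientation: [179.9, 0.1, -23.9]
force: [0.7, -0.1, -1.5]
finger_gap: 7.1
```

Request:
{"op": "drive_tool", "data": {"moves": "-0.0018 -0.0015 0 0 0 0 0.002;-0.0018 -0.0015 0 0 0 0 0.002;0 0 0 0 0 0 0.002;0 0 0 0 0 0 0.002"}}

```text
clock: 54.83
position: [492.8, -373.5, 107.7]
orientation: [179.9, 0.1, -23.9]
force: [0.1, -0.6, -1.8]
finger_gap: 7.3
```

Request:
{"op": "drive_tool", "data": {"moves": "0 0 -0.004 0 0 0 0.002;0 0 -0.003 0 0 0 0.002;0 0 -0.001 0 0 0 0.002;0 0 0 0 0 0 0.002;0 0 0 0 0 0 0.002"}}

```text
clock: 55.25
position: [493.5, -374.4, 101.0]
orientation: [179.9, -0.0, -24.0]
force: [-0.6, -1.3, -1.2]
finger_gap: 7.4
```

Request:
{"op": "drive_tool", "data": {"moves": "0 0 -0.002 0 0 0 0.002;0 0 0 0 0 0 0.002;0 0 0 0 0 0 0.012;0 0 0 0 0 0 0.018;0 0 0 0 0 0 0.024;0 0 0 0 0 0 0.024;0 0 0 0 0 0 0.024;0 0 0.015 0 0 0 0.024;0 0 0.025 0 0 0 0.024;0 0 0.035 0 0 0 0.024;0 0 0.035 0 0 0 0.03;0 0 0.03 0 0 0 0.03;0 0 0 0 0 0 0.03;0 0 0 0 0 0 0.03"}}

```text
clock: 56.42
position: [491.7, -374.3, 250.4]
orientation: [179.9, 0.0, -24.1]
force: [-0.3, -0.2, -1.4]
finger_gap: 30.1
```

```bash
cat > e5.py <<'E'
from h import *
from scipy.optimize import least_squares
s=arm.observe();print(np.round(s['position'],1),s['clock'],s['force'].round(1) if hasattr(s['force'],'round') else s['force'])
W=eyes.grab_frame('wrist');px=W['pixels'].astype(int)
S=eyes.grab_frame('scene');T=eyes.grab_frame('top')
u=np.array([.406,.914,0]);
r,g,b=px[...,0],px[...,1],px[...,2]
red=((r>60)&(g<r*.3)&(b<r*.35)).astype(np.uint8)
n,l,st,c=cv2.connectedComponentsWithStats(red)
for i in range(1,n):
    if st[i,4]>60: print('red blob',st[i],c[i].round())
i=max(range(1,n),key=lambda i:st[i,4]); ys,xs=np.where(l==i)
x0,y0,w,h=st[i,:4]
rows=np.array([(y,xs[ys==y].min(),xs[ys==y].max(),int(np.median(r[y,xs[ys==y]]))) for y in range(y0,y0+h,2)]);print(rows.tolist())
for t in ('offcut1','pane1','handle','tray_floor'):
    for n,p in (('scene',S),('top',T)):
        print(t,n,[(np.round(k['xy']).tolist(),round(k['conf'],2)) for k in (spotter.recognise if t[0] in 'op' else spotter.tip_of)(t,p)[:3]])
np.save('K.npy',{'wrist':W},allow_pickle=True)
E
python3 e5.py
```

```text
[ 491.7 -374.3  250.4] 56.4167 [-0.3 -0.2 -1.4]
red blob [249 126  10  92 870] [253. 173.]
red blob [422 277  23  18 202] [433. 285.]
red blob [426 298  13  20 202] [432. 307.]
[[126, 254, 257, 100], [128, 251, 257, 85], [130, 250, 257, 103], [132, 250, 257, 103], [134, 250, 257, 103], [136, 250, 257, 103], [138, 250, 257, 103], [140, 249, 258, 103], [142, 249, 258, 102], [144, 249, 258, 98], [146, 249, 258, 130], [148, 249, 258, 118], [150, 249, 258, 118], [152, 249, 258, 118], [154, 249, 258, 118], [156, 249, 258, 118], [158, 249, 258, 118], [160, 249, 258, 118], [162, 249, 258, 118], [164, 249, 258, 118], [166, 249, 258, 118], [168, 249, 258, 118], [170, 249, 258, 117], [172, 249, 258, 116], [174, 249, 258, 117], [176, 249, 258, 117], [178, 249, 258, 117], [180, 249, 258, 117], [182, 249, 258, 116], [184, 249, 258, 116], [186, 249, 258, 116], [188, 249, 258, 116], [190, 249, 258, 117], [192, 249, 258, 116], [194, 249, 258, 116], [196, 249, 258, 116], [198, 249, 258, 116], [200, 249, 258, 116], [202, 249, 258, 116], [204, 249, 257, 116], [206, 249, 257, 116], [208, 249, 257, 116], [210, 249, 257, 116], [212, 249, 257, 115], [214, 249, 257, 116], [216, 249, 257, 115]]
offcut1 scene [([380.0, 306.0], 0.71), ([363.0, 317.0], 0.57)]
offcut1 top [([165.0, 128.0], 0.51), ([152.0, 139.0], 0.46)]
pane1 scene [([142.0, 158.0], 0.58), ([121.0, 172.0], 0.53)]
pane1 top [([370.0, 220.0], 0.63), ([378.0, 202.0], 0.63)]
handle scene [([344.0, 158.0], 0.71), ([364.0, 312.0], 0.22)]
handle top [([177.0, 258.0], 0.6)]
tray_floor scene [([358.0, 203.0], 0.82), ([158.0, 248.0], 0.31)]
tray_floor top [([169.0, 202.0], 0.57)]
```

```bash
cat > e6.py <<'E'
from h import *
W=np.load('K.npy',allow_pickle=True).item()['wrist'];u=np.array([.406,.914,0])
for z in (130,135,140):
    a=at_z(W,[(253.5,145.3),(253.3,217.5)],z);print(z,np.linalg.norm(a[0]-a[1]).round(1),a.mean(0).round(1),(a@u).round(1))
b=at_z(W,[(253.7,126)],15)[0];print('bottom far at z15',b.round(1),(b@u).round(1))
E
python3 e6.py
```

```text
130 60.1 [ 494.2 -376.2  130. ] [-113.2 -173.3]
135 58.9 [ 494.8 -374.9  135. ] [-112.3 -171.2]
140 57.8 [ 495.3 -373.5  140. ] [-111.3 -169.1]
bottom far at z15 [ 507.3 -349.5   15. ] -113.5
```

```bash
python3 -c "
from h import *
print(arm.job_done())"
```

```text
the job is handed in; nothing more can be done
None
```

The bench is cleared and the job is handed in, at about 56 s on the robot's clock out of the 210 s allowed.

- **Offcuts:** the two offcuts present (orange and wine-red) went into the barrow. I tipped it to about 1.0 rad and both slid into the blue bin. I then lowered the barrow and let go of the handle. The last detections show both offcuts still in the bin and the handle in its level position.
- **Panes:** the two panes present stand upright in the rack, amber in the +42 mm slot and red in the −42 mm slot. After the first placing, the red pane sat about 6 mm off centre, so I gripped it again and slid it along.
- **Pane checks:** both top edges measured about 130 to 135 mm above the table, against 135 mm for fully down. Both panes were within about 1 mm of the slot's centre along its length.
- **Bystanders:** I did not touch the bottle, jar or tape measure, and they looked unmoved in the last scene and top pictures.

The limit on viewing pictures ran out before I slid the red pane, so I checked its final position only by pixel measurement in a new wrist image. While lowering the amber pane the force reading showed no clear floor contact, so its depth rests on the height measurement. No check failed.

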